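# Put the carving tools away and shut the case

### The job

First lift the wooden printing block out of the open tool case and stand it, handle up, squarely in the middle of the blue pad. Then roll each carving tool that is there sideways out of its spring clips, through their open side, rather than wrenching it against the hooks, and lay it in the case. When all the tools are in, shut the lid fully; do not disturb the jar, the bowl or the scraper, and leave the block standing on the pad.

Things in the scene. Friction and masses are not known exactly. Their poses are not given: they have to be found in the camera images.
- rack: fixed wooden board 170 mm (x) by 290 mm (y) by 12 mm with four tool places, two steel spring clips each. Origin: centre of its underside, on the table. A tool in place lies along the rack's x, blade to +x, handle axis 48 mm above the table, mid-handle at x = -20 mm. The clips, 12 mm wide, are centred 42 mm either side of mid-handle: 72 mm of handle is free between them
- place1 (a point): middle of the handle of a tool in the first place (rack y = -105 mm). Each clip has a rigid seat under the handle, a rigid back on its rack -y side (top 64 mm above the table) and a rigid hook over it, 1 mm clear, reaching 6 mm past the axis towards rack +y (top 62 mm above the table): a handle cannot be lifted straight out
- place2 (a point): the same for the second place (rack y = -35 mm). A clip's rack +y side is its open side, closed only by a springy upright steel leaf against the handle, hinged 14 mm and ending 49 mm above the table; pushed sideways with about 2 to 5 N a clip it folds outwards (+y) and springs back after
- place3 (a point): the same for the third place (rack y = +35 mm). A handle shifted at least 16 mm towards rack +y is clear of the hooks and can be lifted; 25 mm is comfortable and does not reach the tool in the next place, 70 mm away
- place4 (a point): the same for the fourth place (rack y = +105 mm). Any of the places may be empty at the start
- tool_a: carving tool, 155 mm long, a flat chisel; round wooden handle 18 mm in diameter, 110 mm long, lying level in its clips at the start. Origin: on the handle's axis at mid-handle; x runs along the handle towards the steel blade: handle x = -55 to +55 mm, blade tip at +100 mm. 70 g. None if absent from this start or held by the fingers
- tool_b: carving tool, 155 mm long, a V-shaped gouge; round wooden handle 18 mm in diameter, 110 mm long, lying level in its clips at the start. Origin: on the handle's axis at mid-handle; x runs along the handle towards the steel blade: handle x = -55 to +55 mm, blade tip at +100 mm. 70 g. None if absent from this start or held by the fingers
- tool_c: carving tool, 155 mm long, a slant-edged knife; round wooden handle 18 mm in diameter, 110 mm long, lying level in its clips at the start. Origin: on the handle's axis at mid-handle; x runs along the handle towards the steel blade: handle x = -55 to +55 mm, blade tip at +100 mm. 70 g. None if absent from this start or held by the fingers
- tool_d: carving tool, 155 mm long, a round punch; round wooden handle 18 mm in diameter, 110 mm long, lying level in its clips at the start. Origin: on the handle's axis at mid-handle; x runs along the handle towards the steel blade: handle x = -55 to +55 mm, blade tip at +100 mm. 70 g. None if absent from this start or held by the fingers
- case: fixed open-topped plywood tool case, outside 195 mm (x) by 190 mm (y) by 55 mm high, walls and floor 5 mm (inside 185 by 180 by 50 mm). Origin: centre of its underside, on the table. Its lid is hinged along the +x rim. Tools fit side by side lying along the case's x, either way round
- caselid (a joint): angle of the case's plywood lid in rad: 0 fully shut, grows as it opens, 1.57 upright, stop at 1.9. Lid 195 mm (hinge to free edge) by 190 by 8 mm. It starts open (1.55 to 1.85); a stiff hinge keeps it where it is left and it takes 1 to 4 N at its free half to move. Push its outer face over towards the case to close it; anything above the rim keeps it from shutting
- lid_hinge (a point): middle of the hinge line of the lid, on the case's +x rim, 55 mm above the table; the hinge runs along the case's y
- lid_edge (a point): middle of the lid's free edge, on its outer face (the upper face when shut), 195 mm from the hinge line. A small brass tab there projects 17 mm past the edge (look only)
- block: loose wooden printing block, 120 mm (x) by 80 mm (y) by 24 mm, with a wooden grip bar along x standing up from its middle: 90 mm long, 24 mm wide, from 24 to 70 mm above its underside. Origin: centre of the underside. It starts standing in the case, too tall for the lid to shut over. 0.28 kg
- pad: fixed thin blue felt pad, 150 mm (x) by 100 mm (y) by 3 mm, on the table between rack and case. Origin: centre of the underside
- jar: bystander: screw-top jar, 60 mm in diameter, 85 mm tall. Origin: centre of the underside
- bowl: bystander: steel bowl, 150 mm in diameter, 60 mm tall. Origin: centre of the underside
- scraper: bystander: small wooden scraper, 100 by 35 by 18 mm. Origin: centre of the underside
Things that resemble listed ones, but are neither listed nor needed, are in the scene too. What is shaped like the block but black is not meant.

How it is judged:
By the outcome, as a careful person would: the job done as asked, in the order asked, and still so for the second after the job is handed in, with the robot touching nothing.
Of tool_a, tool_b, tool_c, tool_d only 3 to 4 are there at a start; the rules pass over those that are not, and their reading is None.
At some moment in a run one of block may be knocked a few centimetres aside while the robot is not near it.
It also fails if it takes over 210 s, if anything falls off the work surface, if the arm or the gripper's body presses on something with over 40 N, if the wrist force passes 120 N, or if a joint passes its speed limit or range.

### The arm

A 6-joint arm with a two-finger parallel gripper is mounted at the origin on the work surface. World frame = base frame: x ahead of the robot, y to its left, z up, the work surface at z = 0. Lengths are in m, angles in rad, forces in N, time in s.
With the tool pointing down it reaches from about 0.35 to 0.775 m from the base axis. Payload 7.3 kg.
Tool frame: the origin (TCP) lies at the very end of the fingers, on their centre line; the grasp point (between the pads) lies 19 mm behind it; z points along the fingers, x is the direction in which the jaws open and shut, and the axes are right-handed (so a half turn about z gives the same grasp; the last joint's range is limited). The gripper opens to 92 mm and grips with 3 to 60 N. Pads are 19 mm wide; open, the fingers measure 130 mm over their backs; the gripper's body (75 mm by 190 mm) begins 47 mm behind the grasp point.
Start: joints at [1.056, 0.342, 1.524, -0, 1.275, -0.146], TCP at [0.189, 0.49, 0.203] pointing down, gripper open.
Joint ranges: [-2.53, 2.53], [-0.77, 2.02], [0.04, 2.7], [-1, 4.14], [0.28, 2.66], [-3.11, 3.11]. Speed limits (rad/s): [2.57, 2.57, 3.14, 3.14, 3.14, 3.14].

### API

Orientations are given as [roll, pitch, yaw] about the fixed x, y, z axes, in that order (R = Rz(yaw) Ry(pitch) Rx(roll)).
In Python, from cell import robot, read_camera, nets gives the robot as it stands. The module is installed in compiled form; this text tells all that it offers.
- The arm moves only by the tool carry_out, never from a script. Its arguments are lists of equal length, an entry for each row: "translation": the shift along the tool's x, y, z in m, a list of three; "turn": the turn, a rotation vector about the tool's x, y, z in rad, a list of three; "gripper": the gripper's target within -1 to 1 (shut at 1, half-way at 0, fully open at -1). A call has 1 to 10 rows; each row shifts and turns the commanded pose from where the row before left it, along the tool's axes as they then stand; what a row does not reach is not made up. A row lasts 1/10 s, in which the tool goes at most 50 mm and 8.59 degrees, less where a joint would pass 70% of its speed; a pose out of reach is approached as far as the arm can. A call with a gripper value outside its range is refused whole. The fingers move at their own pace and stop on an object; "squeeze" is the grip in N (left out, the last holds). Time passes only in rows, so rows that do not move let the fingers close. It gives the time, the measured TCP pose, the force and the opening at its end, in the units of the state.
- robot.observe(): the state, without advancing time (a new reading comes with each control period).
- read_camera(name): name is "scene" or "top"; returns a dict with "img" (400x640x3 uint8, red, green, blue), "fx", "fy", "cx", "cy" (pixels), "world_from_camera" (4x4, takes a point from camera to world coordinates). Camera axes: x right, y down, z forward; pixel columns grow to the right and rows downward; lengths in m; the calibration is good to about 2 mm. A picture is of the moment at which its call begins. There is no depth.
- robot.hand_in(): hands the job in, once; it reports no verdict.
Trained networks look in a picture, given as the dict that the camera call returned (one of the last four; its "shot" number tells which), for a name from the list of things; names that differ only in an ending like _2 or _b are one class to them, and where a whole thing is asked for, a point or a joint stands for the part that bears it (a point fixed in the world has none). Each returns a list of dicts, best first, with "score" (0 to 1); they miss things now and then, are a little off and sometimes report something else, mostly with a low value. They report only what shows in the picture. A call takes as long as a camera call. They do not tell look-alikes from the thing itself.
- nets.regions_of(picture, name): "region" (400x640 bool, what is visible of it) and "pixel" ([column, row] in pixels, amid what is visible of it).
- nets.tip_of(picture, name): "pixel" ([column, row] in pixels: a listed point, or the origin of a listed thing).
The state is a dict: "time": time; "qpos": joint angles; "qvel": joint speeds; "joint_efforts": joint torques, N m; "tool_pos": TCP position; "tool_rot": TCP orientation; "contact_force": force on the tool from outside, world axes, zero at the start; "torque": the same for the moment, N m; "opening": finger opening in m.
Only numpy, scipy, OpenCV 4.12 (cv2) and the standard library are available. Lean on these libraries where they do the work, as an engineer would, in place of code of your own. Each camera call takes 0.05 s, during which the arm holds its last target. There are 200 camera calls.

## Working session

There is one attempt and no reset: what is moved stays moved. The work goes in short steps, Python scripts to look and compute and a tool call to move; the robot and the scene stay as the last step left them, time stands still between calls to the robot, and variables do not carry over. Pictures are saved under pics/ and viewed, about 12 in all and at most 16, crops included, and the job is handed in when it is done.

Besides the shell and the picture viewer there is one more tool, called after "Call:" as a command line: name --argument value ..., lists and objects as JSON in quotes. carry_out: Moves the arm, as the interface text tells. Its arguments: {"type":"object","properties":{"translation":{"type":"array","items":{"type":"array","items":{"type":"number"}}},"turn":{"type":"array","items":{"type":"array","items":{"type":"number"}}},"gripper":{"type":"array","items":{"type":"number"}},"squeeze":{"type":"number"}},"required":["translation","turn","gripper"]}

```bash
mkdir -p pics
cat > h.py <<'E'
import numpy as np, cv2
from cell import robot, read_camera, nets
from scipy.spatial.transform import Rotation as R
def ray(p,px):
    T=np.array(p["world_from_camera"]); d=np.array([(px[0]-p["cx"])/p["fx"],(px[1]-p["cy"])/p["fy"],1.0])
    return T[:3,3],T[:3,:3]@d
def at_z(p,px,z):
    o,d=ray(p,px); return o+d*(z-o[2])/d[2]
def proj(p,P):
    T=np.linalg.inv(np.array(p["world_from_camera"])); c=T[:3,:3]@np.array(P)+T[:3,3]
    return np.array([p["fx"]*c[0]/c[2]+p["cx"],p["fy"]*c[1]/c[2]+p["cy"]])
def tri(pa,a,pb,b):
    A=np.zeros((3,3));v=np.zeros(3)
    for p,x in((pa,a),(pb,b)):
        o,d=ray(p,x);d=d/np.linalg.norm(d);M=np.eye(3)-np.outer(d,d);A+=M;v+=M@o
    return np.linalg.solve(A,v)
def save(img,name): cv2.imwrite("pics/"+name,cv2.cvtColor(img,cv2.COLOR_RGB2BGR))
E
python3 - <<'E'
from h import *
t=read_camera("top");s=read_camera("scene")
save(t["img"],"t0.png");save(s["img"],"s0.png")
for n,p in(("top",t),("scene",s)):
    print(n,np.round(np.array(p["world_from_camera"]),3).tolist(),p["fx"])
    for o in["rack","place1","place2","place3","place4","tool_a","case","caselid","lid_hinge","lid_edge","block","pad","jar","bowl","scraper"]:
        print(o,[(np.round(r["pixel"]).astype(int).tolist(),round(r["score"],2)) for r in nets.tip_of(p,o)][:6])
print(robot.observe())
E
```

```text
top [[0.021, -0.999, 0.04, 0.531], [-1.0, -0.02, 0.023, 0.05], [-0.022, -0.04, -0.999, 1.089], [0.0, 0.0, 0.0, 1.0]] 375.03023156030827
rack [([428, 216], 0.96)]
place1 [([452, 223], 0.97), ([477, 224], 0.94), ([397, 228], 0.93), ([421, 228], 0.82)]
place2 [([452, 223], 0.97), ([477, 224], 0.94), ([397, 228], 0.93), ([421, 228], 0.82)]
place3 [([452, 223], 0.97), ([477, 224], 0.94), ([397, 228], 0.93), ([421, 228], 0.82)]
place4 [([452, 223], 0.97), ([477, 224], 0.94), ([397, 228], 0.93), ([421, 228], 0.82)]
tool_a [([474, 220], 0.85), ([423, 226], 0.69), ([448, 223], 0.53)]
case [([253, 238], 0.96), ([454, 140], 0.43)]Traceback (most recent call last):
  File "<stdin>", line 7, in <module>
ValueError: it knows: block, bowl, case, jar, lid_edge, lid_hinge, pad, place, rack, scraper, tool
```

Run:
```python
from h import *
t=read_camera("top");s=read_camera("scene")
for n,p in(("top",t),("scene",s)):
    print(n,np.round(np.array(p["world_from_camera"]),3).tolist(),p["fx"])
    for o in["rack","place1","tool_a","case","lid_hinge","lid_edge","block","pad","jar","bowl","scraper"]:
        print(o,[(np.round(r["pixel"]).astype(int).tolist(),round(r["score"],2)) for r in nets.tip_of(p,o)][:6])
print(robot.observe())
```

```text
top [[0.021, -0.999, 0.04, 0.531], [-1.0, -0.02, 0.023, 0.05], [-0.022, -0.04, -0.999, 1.089], [0.0, 0.0, 0.0, 1.0]] 375.03023156030827
rack [([430, 218], 0.59)]
place1 [([394, 226], 0.97), ([448, 224], 0.78), ([423, 225], 0.74), ([338, 195], 0.74), ([476, 223], 0.66)]
tool_a [([474, 223], 0.72)]
case [([257, 233], 0.68)]
lid_hinge [([227, 208], 0.57)]
lid_edge [([194, 188], 0.96)]
block [([170, 246], 0.97), ([334, 262], 0.96), ([254, 230], 0.86)]
pad [([340, 196], 0.75)]
jar [([378, 136], 0.97)]
bowl [([327, 120], 0.62)]
scraper [([454, 141], 0.83)]
scene [[0.582, 0.58, -0.571, 1.313], [0.813, -0.425, 0.398, -0.431], [-0.012, -0.695, -0.718, 0.991], [0.0, 0.0, 0.0, 1.0]] 439.1695226725157
rack [([219, 248], 0.82)]
place1 [([198, 239], 0.76), ([242, 213], 0.71), ([172, 251], 0.67), ([174, 251], 0.61), ([221, 224], 0.58)]
tool_a [([222, 224], 0.77), ([200, 240], 0.67), ([172, 252], 0.54)]
case [([348, 163], 0.58)]
lid_hinge [([377, 157], 0.98), ([216, 246], 0.51)]
lid_edge [([395, 113], 0.7)]
block [([272, 178], 0.95), ([394, 128], 0.78), ([349, 165], 0.58)]
pad [([306, 219], 0.63), ([239, 322], 0.43)]
jar [([309, 279], 0.72)]
bowl [([365, 259], 0.61)]
scraper [([237, 323], 0.87)]
{'time': 1.65, 'qpos': array([ 1.05598712e+00,  3.41984969e-01,  1.52409658e+00, -3.70014977e-06,
        1.27539701e+00, -1.45989738e-01]), 'qvel': array([-0.00124187, -0.00035878, -0.00140407,  0.00097201,  0.00125136,
        0.00023672]), 'joint_efforts': array([-1.30107863e-03, -4.31144071e+01, -2.44459856e+01,  7.16259470e-02,
        4.87377774e-02,  2.80433562e-05]), 'tool_pos': array([0.1892574 , 0.48972622, 0.20294951]), 'tool_rot': array([ 3.14157255e+00, -1.12366329e-04,  1.20197793e+00]), 'contact_force': array([-0.06790126, -0.25973307, -0.80296103]), 'torque': array([-0.03173215,  0.00140401,  0.04956025]), 'opening': 0.09206172082117381}
```

View pics/t0.png

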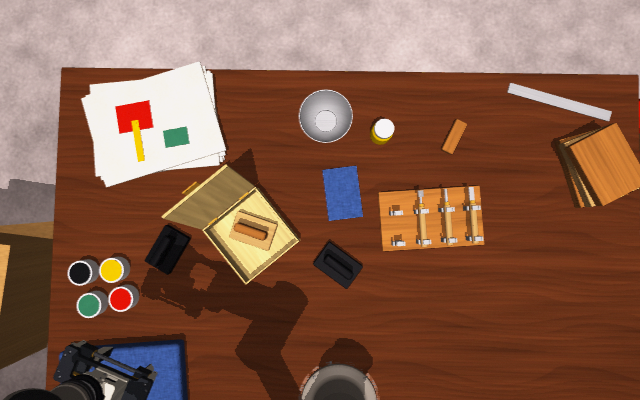

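View pics/s0.png

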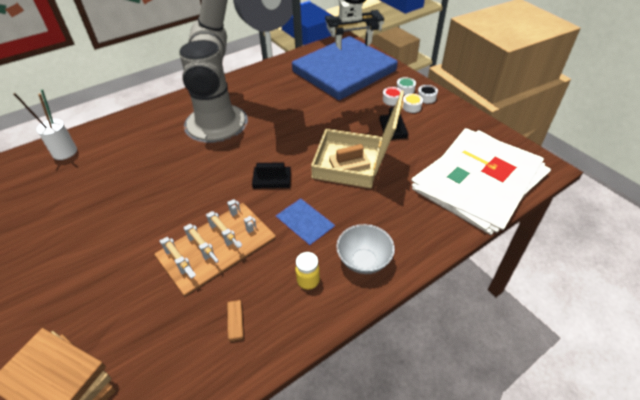

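The top picture has the wooden block in the case at (254,230). Look-alikes are the black blocks at (170,246) and (334,262). The pad is at (342,193), with a large blue mat at (135,370) as its look-alike. The rack is at (430,218) with tools at columns 422, 447 and 474, and the place at 395 is empty. The jar is at (382,130), the bowl at (326,116) and the scraper at (454,137). I choose the wooden block in the case and the small pad next to the rack.

Run:
```python
from h import *
t=read_camera("top")
def rect(o,z,near):
    rs=nets.regions_of(t,o)
    if not rs: print(o,'none');return
    r=min(rs,key=lambda r:np.hypot(*(np.array(r["pixel"])-near)))
    ys,xs=np.nonzero(r["region"])
    P=np.array([at_z(t,(x,y),z)[:2] for x,y in zip(xs,ys)],np.float32)
    print(o,r["score"],np.round(r["pixel"]),cv2.minAreaRect(P*1000), len(xs))
rect("pad",.003,(342,193));rect("rack",.012,(430,218));rect("case",.055,(254,235));rect("block",.07,(254,230));rect("block",.024,(254,230))
for n in (420,447,474): rect("tool_a",.048,(n,222))
rect("jar",.085,(380,133));rect("bowl",.06,(326,118));rect("scraper",.018,(454,137))
for o in["place1","tool_a"]:
    for r in nets.tip_of(t,o)[:5]: print(o,round(r["score"],2),np.round(at_z(t,r["pixel"],.048)*1000))
a=cv2.resize(t["img"][160:290,150:310],None,fx=4,fy=4,interpolation=cv2.INTER_CUBIC)
save(a,"c1.png")
b=cv2.resize(t["img"][155:260,310:500],None,fx=4,fy=4,interpolation=cv2.INTER_CUBIC)
save(b,"c2.png")
```

```text
pad 0.61 [337. 194.] ((592.6171875, 0.1365966796875), (149.7237548828125, 98.8228530883789), 8.091580390930176) 1711
rack 0.81 [424. 217.] ((525.2872314453125, -252.0010986328125), (169.49136352539062, 289.61602783203125), 5.0140862464904785) 5101
case 0.95 [230. 216.] ((502.59344482421875, 298.7835693359375), (335.8322448730469, 229.24685668945312), 52.361183166503906) 6553
block 0.78 [252. 228.] ((482.6074523925781, 244.8168487548828), (119.41179656982422, 79.67122650146484), 73.1230239868164) 1248
block 0.78 [252. 228.] ((480.41119384765625, 253.60501098632812), (124.80305480957031, 83.26819610595703), 73.1232681274414) 1248
tool_a 0.58 [425. 218.] ((526.860107421875, -218.4357452392578), (151.37998962402344, 19.90688705444336), 6.2226362228393555) 288
tool_a 0.78 [446. 222.] ((530.4220581054688, -287.37652587890625), (152.07289123535156, 23.64044761657715), 6.112482070922852) 353
tool_a 0.57 [474. 220.] ((535.084716796875, -357.5184326171875), (157.34188842773438, 21.650157928466797), 6.5727434158325195) 354
jar 0.58 [384. 133.] ((755.1720581054688, -99.81069946289062), (55.19614028930664, 70.78655242919922), 46.2174186706543) 463
bowl 0.75 [326. 115.] ((801.6819458007812, 53.097755432128906), (145.4799346923828, 146.81370544433594), 0.9629557132720947) 2250
scraper 0.9 [456. 138.] ((759.3601684570312, -314.2190246582031), (37.99834442138672, 100.56558227539062), 64.23650360107422) 455
place1 0.96 [ 502. -216.   48.]
place1 0.62 [ 521. -362.   48.]
place1 0.62 [ 513. -290.   48.]
tool_a 0.81 [ 510. -358.   48.]
tool_a 0.74 [ 510. -286.   48.]
tool_a 0.68 [ 503. -225.   48.]
```

View pics/c1.png

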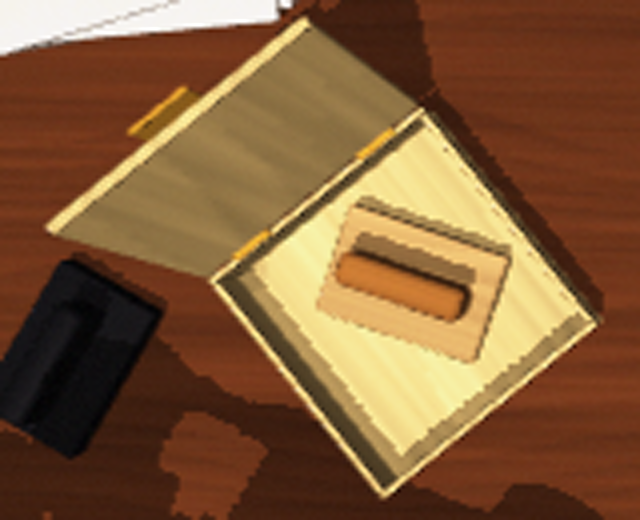

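View pics/c2.png

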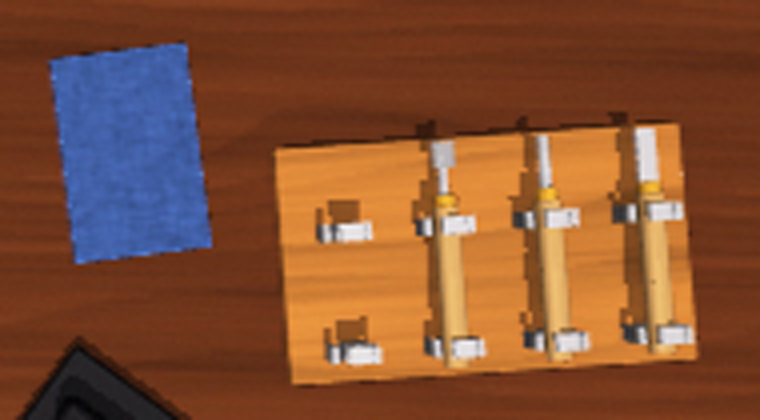

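Run:
```python
from h import *
t=read_camera("top");s=read_camera("scene")
C=np.array([(213,280),(425,110),(600,323),(385,495)])/4+[150,160]-.4
P=np.array([at_z(t,c,.055) for c in C])[:,:2]*1000
print("case",P.round(),P.mean(0),[np.linalg.norm(P[i]-P[i-1]).round() for i in range(4)])
hm=(P[0]+P[1])/2; fm=(P[2]+P[3])/2; d=hm-fm; print("yaw",np.degrees(np.arctan2(d[1],d[0])), np.degrees(np.arctan2(*(P[0]-P[1])[::-1]))-90)
L=nets.tip_of(t,"lid_edge")[0]["pixel"];S=nets.tip_of(s,"lid_edge")
print(L,[(r["pixel"],r["score"]) for r in S]); e=tri(t,L,s,S[0]["pixel"])*1000;print("lid edge",e, "hinge",hm)
# bar (orange saturated) in the top crop
img=t["img"].astype(int);hsv=cv2.cvtColor(t["img"],cv2.COLOR_RGB2HSV)
m=np.zeros(hsv.shape[:2],np.uint8);m[205:260,225:285]=1
b=(m==1)&(hsv[...,1]>150)&(hsv[...,2]>150)
ys,xs=np.nonzero(b);Q=np.array([at_z(t,(x,y),.075)[:2]*1000 for x,y in zip(xs,ys)],np.float32);print("bar",len(xs),cv2.minAreaRect(Q))
c=np.array([(360,207),(508,252),(473,361),(318,308)])/4+[150,160]-.4
Q=np.array([at_z(t,x,.029) for x in c])[:,:2]*1000;print("plate",Q.mean(0),[np.linalg.norm(Q[i]-Q[i-1]).round() for i in range(4)],np.degrees(np.arctan2(*(Q[0]-Q[1])[::-1])),np.degrees(np.arctan2(*(Q[3]-Q[2])[::-1])))
v=np.zeros((400,640,3),np.uint8);a=cv2.resize(s["img"][90:200,290:430],None,fx=4,fy=4,interpolation=cv2.INTER_CUBIC)
b=cv2.resize(t["img"][320:400,0:200],None,fx=2.8,fy=2.8)
v=np.zeros((a.shape[0]+b.shape[0],560,3),np.uint8);v[:a.shape[0]]=a;v[a.shape[0]:,:b.shape[1]]=b;save(v,"c3.png")
```

```text
case [[480. 386.]
 [601. 242.]
 [456. 117.]
 [335. 262.]] [468.18364293 251.90424101] [np.float64(190.0), np.float64(188.0), np.float64(191.0), np.float64(189.0)]
yaw 40.71004015433366 39.97387870731893
[191.0, 188.8] [([398.1, 110.6], 0.95)]
lid edge [579.57900059 353.772277   236.97572673] hinge [540.40167378 314.04356811]
bar 261 ((467.12548828125, 221.72592163085938), (155.92263793945312, 50.41082000732422), 59.45976257324219)
plate [480.55757517 250.85421781] [np.float64(77.0), np.float64(110.0), np.float64(81.0), np.float64(116.0)] 74.4095906553431 72.60234411728543
```

View pics/c3.png

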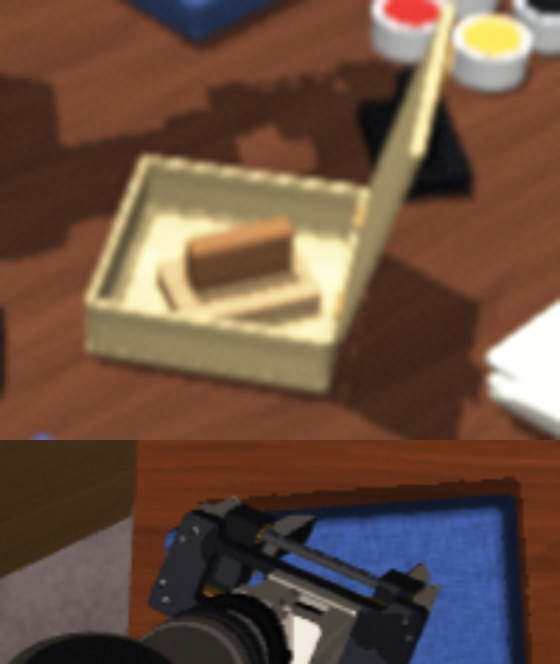

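```bash
cat >> h.py <<'E'
def plan(x,y,z,yaw_deg,n):
    o=robot.observe();p=np.array(o["tool_pos"]);ps=o["tool_rot"][2]
    d=(np.radians(yaw_deg)-ps+np.pi)%(2*np.pi)-np.pi
    A=np.zeros((2,2))
    for k in range(n):
        a=ps+d*k/n;A+=np.array([[np.cos(a),np.sin(a)],[np.sin(a),-np.cos(a)]])
    v=np.linalg.solve(A,np.array([x,y])-p[:2]);q=p[:2].copy();path=[]
    for k in range(n):
        a=ps+d*k/n;q=q+np.array([[np.cos(a),np.sin(a)],[np.sin(a),-np.cos(a)]])@v;path.append(q.round(3).tolist())
    print("pos",p.round(4),"rot",np.degrees(o["tool_rot"]).round(2),"F",o["contact_force"].round(1),"op",round(o["opening"],4),"t",round(o["time"],1))
    print("row x%d:"%n,[round(v[0],4),round(v[1],4),round((p[2]-z)/n,4)],"turnz",round(-d/n,4),"mid",path[n//2-1])
E
python3 -c "
from h import *
plan(.4805,.251,.22,-16.5,10)"
```

```text
pos [0.1892 0.4897 0.2029] rot [180.    -0.    68.87] F [-0.2 -0.2 -0.3] op 0.0919 t 2.5
row x10: [np.float64(0.0143), np.float64(0.0388), np.float64(-0.0017)] turnz 0.149 mid [0.382, 0.427]
```

```bash
python3 -c "
from h import *
plan(.4805,.251,.26,68.87,10)"
```

```text
pos [0.1892 0.4897 0.2029] rot [180.    -0.    68.87] F [-0.2 -0.2 -0.3] op 0.0919 t 2.5
row x10: [np.float64(-0.0118), np.float64(0.0358), np.float64(-0.0057)] turnz -0.0 mid [0.335, 0.37]
```

Call:
carry_out --translation '[[-0.0118,0.0358,-0.0057],[-0.0118,0.0358,-0.0057],[-0.0118,0.0358,-0.0057],[-0.0118,0.0358,-0.0057],[-0.0118,0.0358,-0.0057],[-0.0118,0.0358,-0.0057],[-0.0118,0.0358,-0.0057],[-0.0118,0.0358,-0.0057],[-0.0118,0.0358,-0.0057],[-0.0118,0.0358,-0.0057]]' --turn '[[0,0,0],[0,0,0],[0,0,0],[0,0,0],[0,0,0],[0,0,0],[0,0,0],[0,0,0],[0,0,0],[0,0,0]]' --gripper '[-1,-1,-1,-1,-1,-1,-1,-1,-1,-1]' --squeeze 20

```text
time: 3.55
tool_pos: [0.4817, 0.2494, 0.2603]
tool_rot: [3.141, -0.0, 1.202]
contact_force: [0.1, 0.1, 0.2]
opening: 0.092
```

Call:
carry_out --translation '[[0,0,0],[0,0,0],[0,0,0],[0,0,0],[0,0,0],[0,0,0],[0,0,0],[0,0,0],[0,0,0],[0,0,0]]' --turn '[[0,0,0.149],[0,0,0.149],[0,0,0.149],[0,0,0.149],[0,0,0.149],[0,0,0.149],[0,0,0.149],[0,0,0.149],[0,0,0.149],[0,0,0.149]]' --gripper '[-1,-1,-1,-1,-1,-1,-1,-1,-1,-1]'

```text
time: 4.55
tool_pos: [0.4806, 0.2506, 0.2599]
tool_rot: [-3.142, 0.0, -0.294]
contact_force: [-0.8, -0.8, -0.3]
opening: 0.0919
```

```bash
python3 -c "
from h import *
s=read_camera('scene');t=read_camera('top')
print([(r['pixel'],r['score']) for r in nets.tip_of(s,'block')])
print([(r['pixel'],r['score']) for r in nets.tip_of(t,'block')])
print('expected',proj(s,[.4805,.251,.005]),proj(t,[.4805,.251,.005]))
plan(.4805,.251,.1,-16.5,5)
plan(.4805,.251,.043,-16.5,10)"
```

```text
[([273.8, 179.5], 0.66), ([394.3, 128.8], 0.58), ([348.2, 165.6], 0.56)]
[([251.7, 231.3], 0.76), ([336.7, 264.9], 0.6)]
expected [348.08926811 164.83210582] [254.78334326 229.73007276]
pos [0.4806 0.2506 0.2599] rot [-180.      0.    -16.27] F [-0.8 -0.1 -0.1] op 0.0917 t 4.8
row x5: [np.float64(-0.0), np.float64(-0.0001), np.float64(0.032)] turnz 0.0008 mid [0.481, 0.251]
pos [0.4806 0.2506 0.2599] rot [-180.      0.    -16.27] F [-0.8 -0.1 -0.1] op 0.0917 t 4.8
row x10: [np.float64(-0.0), np.float64(-0.0), np.float64(0.0217)] turnz 0.0004 mid [0.481, 0.251]
```

Block is still where measured. Descend to TCP z 0.043 and grip.

Call:
carry_out --translation '[[0,0,0.032],[0,0,0.032],[0,0,0.032],[0,0,0.032],[0,0,0.032],[0,0,0.019],[0,0,0.019],[0,0,0.019],[0,0,0],[0,0,0]]' --turn '[[0,0,0],[0,0,0],[0,0,0],[0,0,0],[0,0,0],[0,0,0],[0,0,0],[0,0,0],[0,0,0],[0,0,0]]' --gripper '[-1,-1,-1,-1,-1,-1,-1,-1,-1,-1]'

```text
time: 5.75
tool_pos: [0.4808, 0.2507, 0.0432]
tool_rot: [3.142, 0.0, -0.286]
contact_force: [0.7, 0.1, 0.7]
opening: 0.0917
```

Call:
carry_out --translation '[[0,0,0],[0,0,0],[0,0,0],[0,0,0],[0,0,0],[0,0,0],[0,0,0],[0,0,0],[0,0,0],[0,0,0]]' --turn '[[0,0,0],[0,0,0],[0,0,0],[0,0,0],[0,0,0],[0,0,0],[0,0,0],[0,0,0],[0,0,0],[0,0,0]]' --gripper '[1,1,1,1,1,1,1,1,1,1]' --squeeze 25

```text
time: 6.75
tool_pos: [0.4801, 0.2507, 0.0428]
tool_rot: [3.141, 0.001, -0.288]
contact_force: [-2.6, -0.1, 1.1]
opening: 0.0233
```

Call:
carry_out --translation '[[0,0,-0.01],[0,0,-0.02],[0,0,-0.03],[0,0,-0.03],[0,0,-0.03],[0,0,-0.03],[0,0,0],[0,0,0]]' --turn '[[0,0,0],[0,0,0],[0,0,0],[0,0,0],[0,0,0],[0,0,0],[0,0,0],[0,0,0]]' --gripper '[1,1,1,1,1,1,1,1]'

```text
time: 7.55
tool_pos: [0.4806, 0.2505, 0.1929]
tool_rot: [-3.141, -0.001, -0.288]
contact_force: [0.4, -0.1, -4.2]
opening: 0.0232
```

```bash
python3 -c "
from h import *
plan(.5926,.0001,.17,-82,10)"
```

```text
pos [0.4806 0.2505 0.1929] rot [-1.7998e+02 -4.0000e-02 -1.6500e+01] F [ 0.4 -0.1 -4.2] op 0.0232 t 7.5
row x10: [np.float64(0.0272), np.float64(0.0099), np.float64(0.0023)] turnz 0.1143 mid [0.573, 0.142]
```

Call:
carry_out --translation '[[0.0272,0.0099,0.0023],[0.0272,0.0099,0.0023],[0.0272,0.0099,0.0023],[0.0272,0.0099,0.0023],[0.0272,0.0099,0.0023],[0.0272,0.0099,0.0023],[0.0272,0.0099,0.0023],[0.0272,0.0099,0.0023],[0.0272,0.0099,0.0023],[0.0272,0.0099,0.0023]]' --turn '[[0,0,0.1143],[0,0,0.1143],[0,0,0.1143],[0,0,0.1143],[0,0,0.1143],[0,0,0.1143],[0,0,0.1143],[0,0,0.1143],[0,0,0.1143],[0,0,0.1143]]' --gripper '[1,1,1,1,1,1,1,1,1,1]'

```text
time: 8.55
tool_pos: [0.5912, -0.0009, 0.1671]
tool_rot: [3.137, 0.001, -1.436]
contact_force: [0.1, -0.2, -3.2]
opening: 0.0238
```

```bash
python3 -c "
from h import *
plan(.5926,.0001,.07,-82,5)
t=read_camera('top');s=read_camera('scene')
a=cv2.resize(t['img'][120:280,260:420],None,fx=3,fy=3,interpolation=cv2.INTER_CUBIC)
b=cv2.resize(s['img'][130:290,230:390],None,fx=3,fy=3,interpolation=cv2.INTER_CUBIC)
save(np.hstack([a,b])[:,::1][:, :960],'x.png');save(cv2.resize(np.hstack([a,b]),(800,400)),'c4.png')
for p in (t,s): print([(r['pixel'],r['score']) for r in nets.tip_of(p,'block')])
print(proj(s,[.5926,0,.13]))"
```

```text
pos [ 0.5912 -0.0009  0.1671] rot [ 1.7977e+02  6.0000e-02 -8.2260e+01] F [ 0.1 -0.2 -3.2] op 0.0238 t 8.6
row x5: [np.float64(-0.0002), np.float64(-0.0003), np.float64(0.0194)] turnz -0.0009 mid [0.592, -0.001]
[([169.9, 248.1], 0.81), ([346.0, 187.7], 0.79), ([334.7, 265.7], 0.75)]
[([273.5, 178.3], 0.95), ([299.3, 190.9], 0.92), ([394.2, 129.7], 0.91)]
[302.00464006 190.25971379]
```

View pics/c4.png

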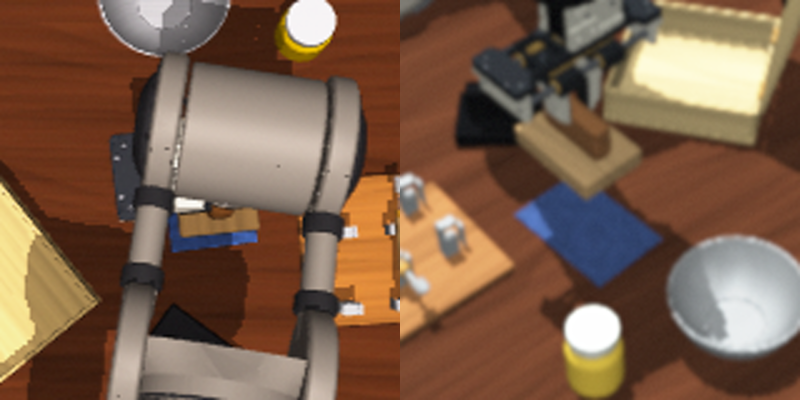

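```bash
python3 -c "
from h import *
t=read_camera('top');s=read_camera('scene')
r=min(nets.regions_of(t,'block'),key=lambda r:np.hypot(*(np.array(r['pixel'])-[346,210])))
ys,xs=np.nonzero(r['region']);print(r['pixel'],len(xs))
o=robot.observe();c=o['tool_pos'];psi=o['tool_rot'][2]+np.pi/2
u=np.array([np.cos(psi),np.sin(psi)])
P=np.array([at_z(t,(x,y+.5),c[2]-.043+.005+.024)[:2] for x,y in zip(xs,ys)]);a=(P-c[:2])@u
print('min along top',sorted(a)[:6])
r=min(nets.regions_of(s,'block'),key=lambda r:np.hypot(*(np.array(r['pixel'])-[300,187])))
m=r['region']
# silhouette fit along u
best=[]
zb=c[2]-.038
for off in np.arange(-.014,.0141,.001):
  cc=c[:2]+off*u;w=np.array([-u[1],u[0]])
  M=np.zeros((400,640),np.uint8)
  for (lx,ly,z0,z1) in((.06,.04,0,.024),(.045,.012,.024,.07)):
    pts=[proj(s,[*(cc+sx*lx*u+sy*ly*w),zb+z]) for sx in(-1,1) for sy in(-1,1) for z in(z0,z1)]
    cv2.fillConvexPoly(M,cv2.convexHull(np.array(pts).round().astype(np.int32)),1)
  best.append(((M.astype(bool)&m).sum()/(M.astype(bool)|m).sum(),round(off,3)))
print(sorted(best)[::-1][:5])
"
```

```text
[347.9, 206.9] 249
min along top [np.float64(-0.05945850145787136), np.float64(-0.059160144530185914), np.float64(-0.05886175277574215), np.float64(-0.05878669262757314), np.float64(-0.058488368916768965), np.float64(-0.058190010391536165)]
[(np.float64(0.7835125448028674), np.float64(0.001)), (np.float64(0.7822064056939502), np.float64(0.002)), (np.float64(0.7817403708987162), np.float64(0.007)), (np.float64(0.7800565770862801), np.float64(0.004)), (np.float64(0.7795053003533569), np.float64(-0.0))]
```

Call:
carry_out --translation '[[-0.001,-0.001,0.025],[0,0,0.025],[0,0,0.025],[0,0,0.02],[0,0,0.012],[0,0,0.008],[0,0,0.006],[0,0,0.004],[0,0,0],[0,0,0]]' --turn '[[0,0,0],[0,0,0],[0,0,0],[0,0,0],[0,0,0],[0,0,0],[0,0,0],[0,0,0],[0,0,0],[0,0,0]]' --gripper '[1,1,1,1,1,1,1,1,1,1]'

```text
time: 9.95
tool_pos: [0.5935, 0.0013, 0.0455]
tool_rot: [-3.14, -0.0, -1.431]
contact_force: [-0.2, -0.6, -3.2]
opening: 0.0236
```

Call:
carry_out --translation '[[0.001,0.001,0.002],[0,0,0.001],[0,0,0.001],[0,0,0.001],[0,0,0]]' --turn '[[0,0,0],[0,0,0],[0,0,0],[0,0,0],[0,0,0]]' --gripper '[1,1,1,1,1]'

```text
time: 10.45
tool_pos: [0.5923, 0.0004, 0.0405]
tool_rot: [-3.141, -0.0, -1.431]
contact_force: [-1.7, 1.8, 3.0]
opening: 0.0237
```

Call:
carry_out --translation '[[0,0,0],[0,0,0],[0,0,0],[0,0,0],[0,0,-0.02],[0,0,-0.04],[0,0,-0.04],[0,0,-0.04],[0,0,-0.02],[0,0,0]]' --turn '[[0,0,0],[0,0,0],[0,0,0],[0,0,0],[0,0,0],[0,0,0],[0,0,0],[0,0,0],[0,0,0],[0,0,0]]' --gripper '[-1,-1,-1,-1,-1,-1,-1,-1,-1,-1]'

```text
time: 11.45
tool_pos: [0.5941, 0.0, 0.2036]
tool_rot: [-3.134, -0.002, -1.431]
contact_force: [0.2, -1.1, -0.5]
opening: 0.0913
```

```bash
python3 -c "
from h import *
plan(.44,.12,.22,-82,8)
plan(.5023,-.2189,.22,-85,8)"
```

```text
pos [0.5941 0.     0.2036] rot [-1.7959e+02 -1.1000e-01 -8.1990e+01] F [ 0.2 -1.1 -0.5] op 0.0913 t 11.4
row x8: [np.float64(-0.0175), np.float64(0.017), np.float64(-0.002)] turnz 0.0 mid [0.517, 0.06]
pos [0.5941 0.     0.2036] rot [-1.7959e+02 -1.1000e-01 -8.1990e+01] F [ 0.2 -1.1 -0.5] op 0.0913 t 11.4
row x8: [np.float64(0.0258), np.float64(0.0146), np.float64(-0.002)] turnz 0.0066 mid [0.55, -0.11]
```

Call:
carry_out --translation '[[0.0258,0.0146,-0.002],[0.0258,0.0146,-0.002],[0.0258,0.0146,-0.002],[0.0258,0.0146,-0.002],[0.0258,0.0146,-0.002],[0.0258,0.0146,-0.002],[0.0258,0.0146,-0.002],[0.0258,0.0146,-0.002],[0,0,0],[0,0,0]]' --turn '[[0,0,0.0066],[0,0,0.0066],[0,0,0.0066],[0,0,0.0066],[0,0,0.0066],[0,0,0.0066],[0,0,0.0066],[0,0,0.0066],[0,0,0],[0,0,0]]' --gripper '[-1,-1,-1,0,0,0,0,0,0,0]'

```text
time: 12.45
tool_pos: [0.4997, -0.2183, 0.2146]
tool_rot: [3.14, 0.002, -1.485]
contact_force: [-0.1, -0.2, 0.0]
opening: 0.0466
```

```bash
cat > chk.py <<'E'
from h import *
def rect(t,o,z,near):
    rs=nets.regions_of(t,o)
    if not rs: print(o,'none');return
    r=min(rs,key=lambda r:np.hypot(*(np.array(r["pixel"])-near)))
    ys,xs=np.nonzero(r["region"])
    P=np.array([at_z(t,(x,y),z)[:2] for x,y in zip(xs,ys)],np.float32)
    print(o,round(r["score"],2),np.round(r["pixel"]),cv2.minAreaRect(P*1000), len(xs))
E
python3 -c "
from chk import *
t=read_camera('top')
rect(t,'block',.027,(342,193));rect(t,'pad',.003,(342,193))
c=t['img'][120:290,260:520];save(cv2.resize(c,None,fx=3,fy=3,interpolation=cv2.INTER_CUBIC),'c5.png')
plan(.5023,-.2189,.10,-85,4)
plan(.5023,-.2189,.040,-85,8)"
```

```text
block 0.62 [342. 192.] ((595.0067138671875, -0.2746086120605469), (121.54519653320312, 84.90669250488281), 5.698635578155518) 1225
pad 0.63 [354. 201.] ((592.0751342773438, -1.4493179321289062), (152.0878448486328, 102.19352722167969), 8.263823509216309) 639
pos [ 0.5005 -0.2173  0.2152] rot [ 1.7996e+02  6.0000e-02 -8.4950e+01] F [ 1.3 -0.4  0.2] op 0.0461 t 12.6
row x4: [np.float64(0.0004), np.float64(-0.0004), np.float64(0.0288)] turnz 0.0002 mid [0.501, -0.218]
pos [ 0.5005 -0.2173  0.2152] rot [ 1.7996e+02  6.0000e-02 -8.4950e+01] F [ 1.3 -0.4  0.2] op 0.0461 t 12.6
row x8: [np.float64(0.0002), np.float64(-0.0002), np.float64(0.0219)] turnz 0.0001 mid [0.501, -0.218]
```

View pics/c5.png

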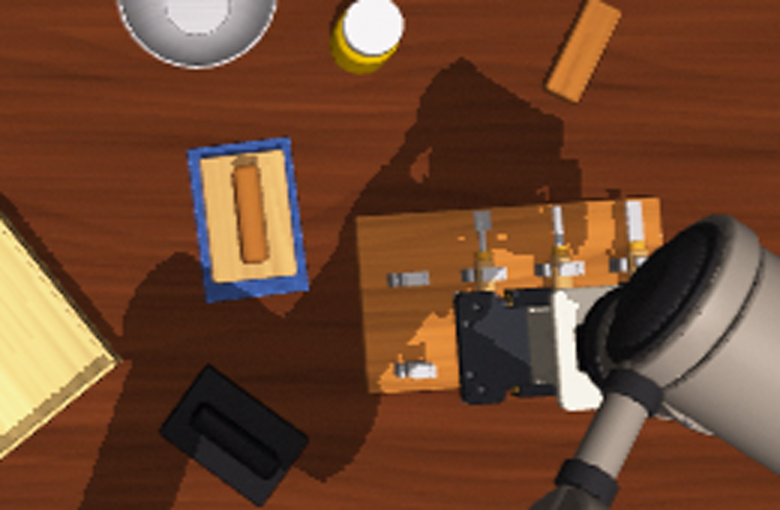

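Call:
carry_out --translation '[[0.001,-0.001,0.03],[0,0,0.03],[0,0,0.03],[0,0,0.03],[0,0,0.02],[0,0,0.015],[0,0,0.01],[0,0,0.01],[0,0,0],[0,0,0]]' --turn '[[0,0,0],[0,0,0],[0,0,0],[0,0,0],[0,0,0],[0,0,0],[0,0,0],[0,0,0],[0,0,0],[0,0,0]]' --gripper '[0,0,0,0,0,0,0,0,0,0]'

```text
time: 13.6
tool_pos: [0.5017, -0.2192, 0.0412]
tool_rot: [-3.141, -0.0, -1.483]
contact_force: [-0.1, -0.1, 0.0]
opening: 0.0461
```

```bash
python3 -c "
from chk import *
s=read_camera('scene')
c=s['img'][170:300,130:310];save(cv2.resize(c,None,fx=4,fy=4,interpolation=cv2.INTER_CUBIC),'c6.png')
plan(.5023,-.2189,.040,-85,1)"
```

```text
pos [ 0.5019 -0.2194  0.0415] rot [-1.7994e+02 -4.0000e-02 -8.5000e+01] F [ 0.8  0.  -0.1] op 0.046 t 13.7
row x1: [np.float64(-0.0004), np.float64(-0.0005), np.float64(0.0015)] turnz -0.0001 mid [0.502, -0.219]
```

View pics/c6.png

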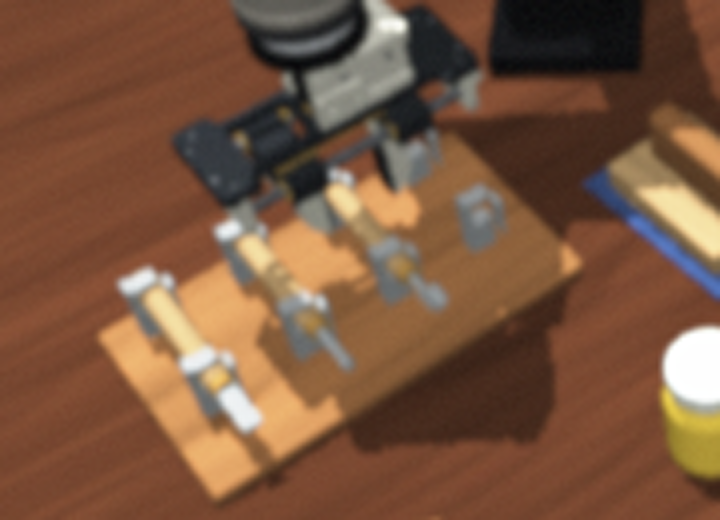

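Call:
carry_out --translation '[[0,0,0.002],[0,0,0],[0,0,0],[0,0,0],[0,0,0],[0,0,0],[0,0,0],[0,0,0]]' --turn '[[0,0,0],[0,0,0],[0,0,0],[0,0,0],[0,0,0],[0,0,0],[0,0,0],[0,0,0]]' --gripper '[0,1,1,1,1,1,1,1]' --squeeze 20

```text
time: 14.45
tool_pos: [0.5014, -0.2192, 0.0389]
tool_rot: [-3.142, 0.0, -1.484]
contact_force: [0.1, 0.1, 0.4]
opening: 0.0008
```

```bash
python3 -c "
from chk import *
s=read_camera('scene');t=read_camera('top')
c=s['img'][170:300,130:310];save(cv2.resize(c,None,fx=4,fy=4,interpolation=cv2.INTER_CUBIC),'c7.png')
print(proj(s,[.502,-.219,.04]),'crop',(proj(s,[.502,-.219,.04])-[130,170])*4)
for k in range(4):
  y=-.105+.07*k;a=np.radians(5)
  w=np.array([.5253+np.cos(a)*-.02-np.sin(a)*y,-.252+np.sin(a)*-.02+np.cos(a)*y,.048]);print(k+1,w,(proj(s,w)-[130,170])*4)
"
```

```text
[220.50355692 227.04589143] crop [362.01422768 228.18356574]
1 [ 0.51452746 -0.35834356  0.048     ] [177.4117801  328.66202006]
2 [ 0.50842656 -0.28860993  0.048     ] [271.25986512 273.47035284]
3 [ 0.50232566 -0.2188763   0.048     ] [360.32219988 221.09316537]
4 [ 0.49622475 -0.14914267  0.048     ] [444.95575409 171.32052526]
```

View pics/c7.png

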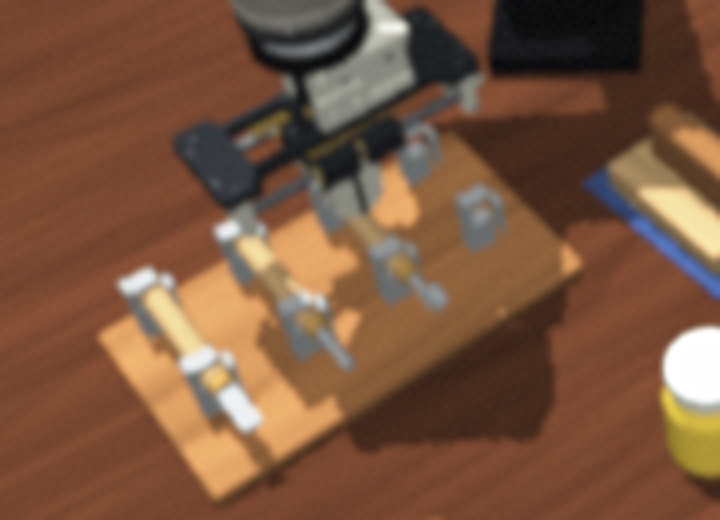

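```bash
python3 -c "
from chk import *
s=read_camera('scene')
c=s['img'][195:250,190:260].copy();c=cv2.resize(c,None,fx=10,fy=10,interpolation=cv2.INTER_CUBIC)
def mk(P,col):
  q=(proj(s,P)-[190,195]+.5)*10;cv2.circle(c,tuple(q.astype(int).tolist()),4,col,-1)
a=np.radians(5);u=np.array([np.cos(a),np.sin(a)]);m=np.array([.5023,-.2189])
for k in(-.055,0,.055,.1): mk([*(m+k*u),.048],(255,0,0))
o=robot.observe()['tool_pos'];mk(o,(0,255,0));mk(o+[0,0,.02],(0,255,255));mk(o+[0,0,.04],(0,0,255));print(o)
save(c,'c8.png')
"
```

```text
[ 0.50137615 -0.21920103  0.03888213]
```

View pics/c8.png

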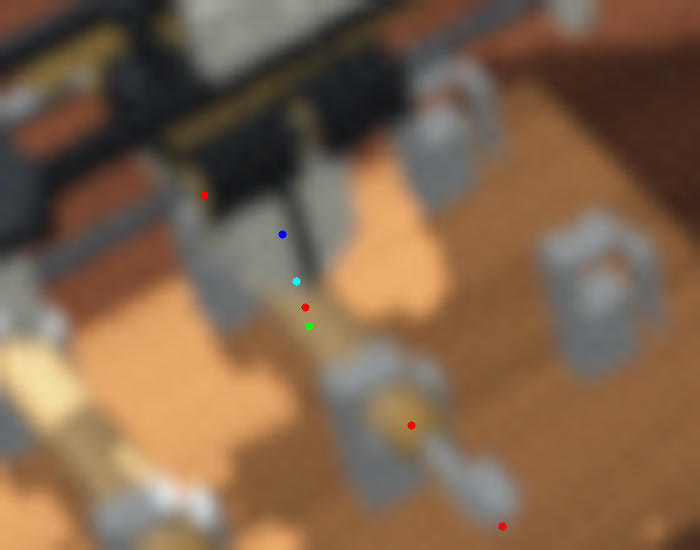

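The fingertips show about 19 mm above the reported TCP, resting over the handle, so this grasp was too high. A reading of 0.020 is safe under either interpretation. I'll reopen and go lower.

Call:
carry_out --translation '[[0,0,-0.01],[0,0,0],[0,0,0],[0,0,0],[0,0,0],[0,0,0.008],[0,0,0.008],[0,0,0.007],[0,0,0.005],[0,0,0]]' --turn '[[0,0,0],[0,0,0],[0,0,0],[0,0,0],[0,0,0],[0,0,0],[0,0,0],[0,0,0],[0,0,0],[0,0,0]]' --gripper '[1,0,0,0,0,0,0,0,0,0]'

```text
time: 15.6
tool_pos: [0.5008, -0.2188, 0.0197]
tool_rot: [3.14, 0.001, -1.484]
contact_force: [-0.8, -0.6, -0.0]
opening: 0.0459
```

Call:
carry_out --translation '[[0,0,0],[0,0,0],[0,0,0],[0,0,0],[0,0,0],[0,0,0]]' --turn '[[0,0,0],[0,0,0],[0,0,0],[0,0,0],[0,0,0],[0,0,0]]' --gripper '[1,1,1,1,1,1]'

```text
time: 16.2
tool_pos: [0.5016, -0.2193, 0.0211]
tool_rot: [-3.141, -0.0, -1.484]
contact_force: [-0.5, 1.0, 0.5]
opening: 0.0171
```

Call:
carry_out --translation '[[-0.004,0,0],[-0.004,0,0],[-0.004,0,0],[-0.004,0,0],[-0.004,0,0],[-0.005,0,0],[0,0,0]]' --turn '[[0,0,0],[0,0,0],[0,0,0],[0,0,0],[0,0,0],[0,0,0],[0,0,0]]' --gripper '[1,1,1,1,1,1,1]'

```text
time: 16.9
tool_pos: [0.5005, -0.1959, 0.0219]
tool_rot: [-3.139, -0.004, -1.483]
contact_force: [-0.3, -7.5, 4.1]
opening: 0.0175
```

Call:
carry_out --translation '[[0,0,-0.005],[0,0,-0.01],[0,0,-0.02],[0,0,-0.03],[0,0,-0.03],[0,0,-0.03],[0,0,-0.03],[0,0,0],[0,0,0]]' --turn '[[0,0,0],[0,0,0],[0,0,0],[0,0,0],[0,0,0],[0,0,0],[0,0,0],[0,0,0],[0,0,0]]' --gripper '[1,1,1,1,1,1,1,1,1]'

```text
time: 17.8
tool_pos: [0.499, -0.1937, 0.176]
tool_rot: [-3.141, 0.0, -1.483]
contact_force: [-0.6, -0.3, -1.2]
opening: 0.0169
```

```bash
python3 -c "
from chk import *
a=np.radians(40.3);c=np.array([.468,.252]);u=np.array([np.cos(a),np.sin(a)]);w=np.array([-u[1],u[0]])
for y in(-.048,0,.048): print(y,(c-.0225*u+y*w).round(4))
plan(.48,-.05,.18,-85,6)
print(proj(read_camera('scene'),[0.5,-.19,.17]))
s=read_camera('scene');x,y=proj(s,[0.5,-.19,.17]).astype(int)
save(cv2.resize(s['img'][y-50:y+60,x-70:x+70],None,fx=4,fy=4,interpolation=cv2.INTER_CUBIC),'c9.png')
"
```

```text
-0.048 [0.4819 0.2008]
0 [0.4508 0.2374]
0.048 [0.4198 0.2741]
pos [ 0.499  -0.1937  0.176 ] rot [-1.7999e+02  2.0000e-02 -8.5000e+01] F [-0.6 -0.3 -1.2] op 0.0169 t 17.8
row x6: [np.float64(-0.0241), np.float64(0.0011), np.float64(-0.0007)] turnz 0.0 mid [0.489, -0.122]
[221.27848245 189.90714009]
```

View pics/c9.png

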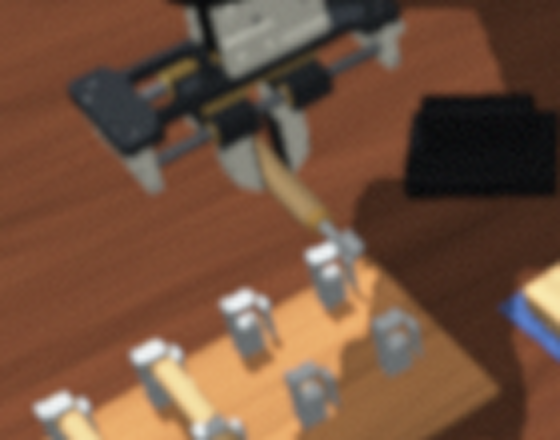

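Call:
carry_out --translation '[[-0.0241,0.0011,-0.0007],[-0.0241,0.0011,-0.0007],[-0.0241,0.0011,-0.0007],[-0.0241,0.0011,-0.0007],[-0.0241,0.0011,-0.0007],[-0.0241,0.0011,-0.0007]]' --turn '[[0,0,0],[0,0,0],[0,0,0],[0,0,0],[0,0,0],[0,0,0]]' --gripper '[1,1,1,1,1,1]'

```text
time: 18.5
tool_pos: [0.4789, -0.0496, 0.1786]
tool_rot: [3.139, 0.001, -1.484]
contact_force: [0.1, 0.1, -1.3]
opening: 0.0174
```

```bash
python3 -c "
from chk import *
plan(.4198,.2741,.18,-49.7,10)"
```

```text
pos [ 0.4789 -0.0496  0.1786] rot [ 1.7982e+02  8.0000e-02 -8.5020e+01] F [ 0.1  0.1 -1.3] op 0.0174 t 18.5
row x10: [np.float64(-0.0329), np.float64(-0.0061), np.float64(-0.0001)] turnz -0.0617 mid [0.474, 0.117]
```

Call:
carry_out --translation '[[-0.0329,-0.0061,0],[-0.0329,-0.0061,0],[-0.0329,-0.0061,0],[-0.0329,-0.0061,0],[-0.0329,-0.0061,0],[-0.0329,-0.0061,0],[-0.0329,-0.0061,0],[-0.0329,-0.0061,0],[-0.0329,-0.0061,0],[-0.0329,-0.0061,0]]' --turn '[[0,0,-0.0617],[0,0,-0.0617],[0,0,-0.0617],[0,0,-0.0617],[0,0,-0.0617],[0,0,-0.0617],[0,0,-0.0617],[0,0,-0.0617],[0,0,-0.0617],[0,0,-0.0617]]' --gripper '[1,1,1,1,1,1,1,1,1,1]'

```text
time: 19.5
tool_pos: [0.4192, 0.2741, 0.1785]
tool_rot: [3.139, 0.001, -0.864]
contact_force: [0.5, -0.7, 0.4]
opening: 0.0169
```

```bash
python3 -c "
from chk import *
plan(.4198,.2741,.18,-49.7,1)
s=read_camera('scene')
save(cv2.resize(s['img'][60:200,290:430],None,fx=4,fy=4,interpolation=cv2.INTER_CUBIC),'c10.png')"
```

```text
pos [0.4192 0.2741 0.1785] rot [ 1.7983e+02  6.0000e-02 -4.9520e+01] F [ 0.5 -0.7  0.4] op 0.0169 t 19.5
row x1: [np.float64(0.0004), np.float64(-0.0004), np.float64(-0.0015)] turnz 0.0031 mid [0.42, 0.274]
```

View pics/c10.png

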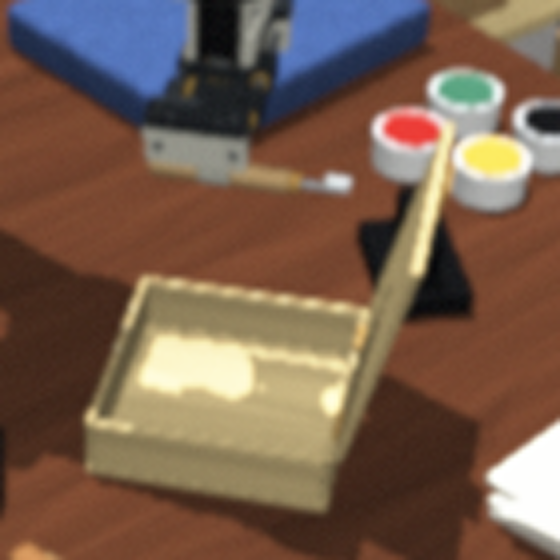

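Call:
carry_out --translation '[[0,0,0.03],[0,0,0.03],[0,0,0.03],[0,0,0.03],[0,0,0.02],[0,0,0.015],[0,0,0.005],[0,0,0.005],[0,0,0.004],[0,0,0]]' --turn '[[0,0,0],[0,0,0],[0,0,0],[0,0,0],[0,0,0],[0,0,0],[0,0,0],[0,0,0],[0,0,0],[0,0,0]]' --gripper '[1,1,1,1,1,1,1,1,1,1]'

```text
time: 20.55
tool_pos: [0.4206, 0.2731, 0.0111]
tool_rot: [3.142, 0.0, -0.867]
contact_force: [0.2, -0.4, -1.0]
opening: 0.0173
```

Call:
carry_out --translation '[[0,0,0.003],[0,0,0.003],[0,0,0.002],[0,0,0.002],[0,0,0.002],[0,0,0]]' --turn '[[0,0,0],[0,0,0],[0,0,0],[0,0,0],[0,0,0],[0,0,0]]' --gripper '[1,1,1,1,1,1]'

```text
time: 21.15
tool_pos: [0.4205, 0.2731, -0.0011]
tool_rot: [3.141, 0.0, -0.867]
contact_force: [-0.4, -0.2, -0.8]
opening: 0.0171
```

Call:
carry_out --translation '[[0,0,0.002],[0,0,0.002],[0,0,0.002],[0,0,0.002],[0,0,0.002],[0,0,0]]' --turn '[[0,0,0],[0,0,0],[0,0,0],[0,0,0],[0,0,0],[0,0,0]]' --gripper '[1,1,1,1,1,1]'

```text
time: 21.75
tool_pos: [0.4205, 0.2731, -0.0112]
tool_rot: [3.141, 0.0, -0.867]
contact_force: [0.6, -0.3, -0.1]
opening: 0.0173
```

Floor is about 2 mm below; release here with a small opening, then rise.

Call:
carry_out --translation '[[0,0,0.001],[0,0,0],[0,0,0],[0,0,0],[0,0,0],[0,0,-0.01],[0,0,-0.02],[0,0,-0.03],[0,0,-0.04],[0,0,-0.04]]' --turn '[[0,0,0],[0,0,0],[0,0,0],[0,0,0],[0,0,0],[0,0,0],[0,0,0],[0,0,0],[0,0,0],[0,0,0]]' --gripper '[1,0.4,0.4,0.4,0.4,0.4,0.4,0.4,0.4,0.4]'

```text
time: 22.75
tool_pos: [0.4203, 0.273, 0.1301]
tool_rot: [3.141, 0.0, -0.867]
contact_force: [1.1, 0.1, -0.8]
opening: 0.0274
```

```bash
python3 -c "
from chk import *
plan(.5084,-.2886,.18,-85,10)
plan(.48,-.05,.18,-67,10)"
```

```text
pos [0.4203 0.273  0.1301] rot [ 1.7999e+02  1.0000e-02 -4.9660e+01] F [ 1.1  0.1 -0.8] op 0.0274 t 22.8
row x10: [np.float64(0.0556), np.float64(0.0154), np.float64(-0.005)] turnz 0.0617 mid [0.508, -0.001]
pos [0.4203 0.273  0.1301] rot [ 1.7999e+02  1.0000e-02 -4.9660e+01] F [ 1.1  0.1 -0.8] op 0.0274 t 22.8
row x10: [np.float64(0.0306), np.float64(0.0124), np.float64(-0.005)] turnz 0.0303 mid [0.462, 0.114]
```

Call:
carry_out --translation '[[0.0306,0.0124,-0.005],[0.0306,0.0124,-0.005],[0.0306,0.0124,-0.005],[0.0306,0.0124,-0.005],[0.0306,0.0124,-0.005],[0.0306,0.0124,-0.005],[0.0306,0.0124,-0.005],[0.0306,0.0124,-0.005],[0.0306,0.0124,-0.005],[0.0306,0.0124,-0.005]]' --turn '[[0,0,0.0303],[0,0,0.0303],[0,0,0.0303],[0,0,0.0303],[0,0,0.0303],[0,0,0.0303],[0,0,0.0303],[0,0,0.0303],[0,0,0.0303],[0,0,0.0303]]' --gripper '[0,0,0,0,0,0,0,0,0,0]'

```text
time: 23.75
tool_pos: [0.4803, -0.0517, 0.1792]
tool_rot: [-3.141, -0.0, -1.171]
contact_force: [0.3, 0.2, -0.1]
opening: 0.046
```

```bash
python3 -c "
from chk import *
t=read_camera('top')
rect(t,'block',.027,(342,193))
a=np.radians(40.3);c=np.array([.468,.252]);u=np.array([np.cos(a),np.sin(a)]);w=np.array([-u[1],u[0]])
for r in nets.tip_of(t,'tool_a'):
  P=at_z(t,r['pixel'],.014)[:2]-c;print(np.round(r['pixel']),r['score'],'case frame',P@u,P@w)
plan(.5084,-.2886,.18,-85,10)"
```

```text
block 0.89 [343. 192.] ((594.2789306640625, 1.0111770629882812), (118.666015625, 79.61534118652344), 7.43239688873291) 1142
[249. 250.] 0.58 case frame -0.026530665020170572 0.040177213104363466
[472. 224.] 0.57 case frame -0.3670591045133608 -0.5009976531331769
[451. 222.] 0.56 case frame -0.3259029826774107 -0.45838333402518266
[430. 220.] 0.29 case frame -0.2843322961159539 -0.41663266500021273
pos [ 0.4806 -0.0519  0.179 ] rot [-1.7994e+02 -5.0000e-02 -6.7210e+01] F [-0.8  0.2  0.4] op 0.046 t 23.9
row x10: [np.float64(0.0237), np.float64(0.0034), np.float64(-0.0001)] turnz 0.0311 mid [0.504, -0.169]
```

Call:
carry_out --translation '[[0.0237,0.0034,0],[0.0237,0.0034,0],[0.0237,0.0034,0],[0.0237,0.0034,0],[0.0237,0.0034,0],[0.0237,0.0034,0],[0.0237,0.0034,0],[0.0237,0.0034,0],[0.0237,0.0034,0],[0.0237,0.0034,0]]' --turn '[[0,0,0.0311],[0,0,0.0311],[0,0,0.0311],[0,0,0.0311],[0,0,0.0311],[0,0,0.0311],[0,0,0.0311],[0,0,0.0311],[0,0,0.0311],[0,0,0.0311]]' --gripper '[0,0,0,0,0,0,0,0,0,0]'

```text
time: 24.9
tool_pos: [0.5089, -0.2866, 0.1783]
tool_rot: [3.142, 0.001, -1.48]
contact_force: [0.9, -1.1, 0.6]
opening: 0.0461
```

Call:
carry_out --translation '[[0,0,0.03],[0,0,0.03],[0,0,0.03],[0,0,0.03],[0,0,0.015],[0,0,0.01],[0,0,0.008],[0,0,0.005],[0,0,0],[0,0,0]]' --turn '[[0,0,0],[0,0,0],[0,0,0],[0,0,0],[0,0,0],[0,0,0],[0,0,0],[0,0,0],[0,0,0],[0,0,0]]' --gripper '[0,0,0,0,0,0,0,0,0,0]'

```text
time: 25.9
tool_pos: [0.509, -0.2873, 0.0208]
tool_rot: [-3.141, -0.001, -1.481]
contact_force: [0.7, -0.5, 0.1]
opening: 0.0457
```

Call:
carry_out --translation '[[0,0,0],[0,0,0],[0,0,0],[0,0,0],[0,0,0],[0,0,0]]' --turn '[[0,0,0],[0,0,0],[0,0,0],[0,0,0],[0,0,0],[0,0,0]]' --gripper '[1,1,1,1,1,1]'

```text
time: 26.5
tool_pos: [0.5089, -0.288, 0.0204]
tool_rot: [-3.141, -0.001, -1.481]
contact_force: [-0.0, -4.2, 0.9]
opening: 0.0171
```

Call:
carry_out --translation '[[-0.004,0,0],[-0.004,0,0],[-0.004,0,0],[-0.004,0,0],[-0.004,0,0],[-0.005,0,0],[0,0,0]]' --turn '[[0,0,0],[0,0,0],[0,0,0],[0,0,0],[0,0,0],[0,0,0],[0,0,0]]' --gripper '[1,1,1,1,1,1,1]'

```text
time: 27.2
tool_pos: [0.5075, -0.2637, 0.0213]
tool_rot: [-3.139, -0.004, -1.48]
contact_force: [-0.3, -7.0, 6.3]
opening: 0.0176
```

Call:
carry_out --translation '[[0,0,-0.005],[0,0,-0.01],[0,0,-0.02],[0,0,-0.03],[0,0,-0.03],[0,0,-0.03],[0,0,-0.03],[0,0,0],[0,0,0]]' --turn '[[0,0,0],[0,0,0],[0,0,0],[0,0,0],[0,0,0],[0,0,0],[0,0,0],[0,0,0],[0,0,0]]' --gripper '[1,1,1,1,1,1,1,1,1]'

```text
time: 28.1
tool_pos: [0.5061, -0.2614, 0.1751]
tool_rot: [-3.142, 0.001, -1.481]
contact_force: [0.2, -1.3, -1.7]
opening: 0.0173
```

```bash
python3 -c "
from chk import *
plan(.48,-.05,.18,-85,8)"
```

```text
pos [ 0.5061 -0.2614  0.1751] rot [-1.800e+02  5.000e-02 -8.483e+01] F [ 0.2 -1.3 -1.7] op 0.0173 t 28.1
row x8: [np.float64(-0.0266), np.float64(0.0009), np.float64(-0.0006)] turnz 0.0004 mid [0.493, -0.156]
```

Call:
carry_out --translation '[[-0.0266,0.0009,-0.0006],[-0.0266,0.0009,-0.0006],[-0.0266,0.0009,-0.0006],[-0.0266,0.0009,-0.0006],[-0.0266,0.0009,-0.0006],[-0.0266,0.0009,-0.0006],[-0.0266,0.0009,-0.0006],[-0.0266,0.0009,-0.0006]]' --turn '[[0,0,0],[0,0,0],[0,0,0],[0,0,0],[0,0,0],[0,0,0],[0,0,0],[0,0,0]]' --gripper '[1,1,1,1,1,1,1,1]'

```text
time: 28.9
tool_pos: [0.4784, -0.0492, 0.1781]
tool_rot: [3.138, 0.002, -1.481]
contact_force: [0.8, 0.3, -0.9]
opening: 0.0174
```

```bash
python3 -c "
from chk import *
t=read_camera('top')
c=t['img'][170:290,190:310];save(cv2.resize(c,None,fx=4,fy=4,interpolation=cv2.INTER_CUBIC),'c11.png')
plan(.4547,.2328,.18,-49.7,10)"
```

```text
pos [ 0.4776 -0.0458  0.1782] rot [179.74   0.25 -84.76] F [-1.2  3.9 -0.7] op 0.0176 t 28.9
row x10: [np.float64(-0.0272), np.float64(-0.008), np.float64(-0.0002)] turnz -0.0612 mid [0.488, 0.095]
```

View pics/c11.png

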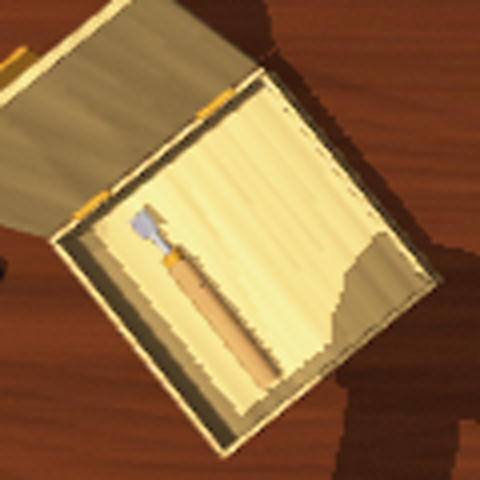

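Call:
carry_out --translation '[[-0.0272,-0.008,0],[-0.0272,-0.008,0],[-0.0272,-0.008,0],[-0.0272,-0.008,0],[-0.0272,-0.008,0],[-0.0272,-0.008,0],[-0.0272,-0.008,0],[-0.0272,-0.008,0],[-0.0272,-0.008,0],[-0.0272,-0.008,0]]' --turn '[[0,0,-0.0612],[0,0,-0.0612],[0,0,-0.0612],[0,0,-0.0612],[0,0,-0.0612],[0,0,-0.0612],[0,0,-0.0612],[0,0,-0.0612],[0,0,-0.0612],[0,0,-0.0612]]' --gripper '[1,1,1,1,1,1,1,1,1,1]'

```text
time: 29.95
tool_pos: [0.4563, 0.2282, 0.1781]
tool_rot: [3.138, 0.002, -0.866]
contact_force: [0.1, -0.1, -1.1]
opening: 0.0173
```

Call:
carry_out --translation '[[0,0,0]]' --turn '[[0,0,0]]' --gripper '[1]'

```text
time: 30.05
tool_pos: [0.4554, 0.2297, 0.1782]
tool_rot: [3.138, 0.003, -0.864]
contact_force: [0.7, -1.2, -1.2]
opening: 0.0174
```

```bash
python3 -c "
from chk import *
plan(.4547,.2328,.02,-49.7,1)"
```

```text
pos [0.4554 0.2297 0.1782] rot [ 1.7981e+02  1.6000e-01 -4.9510e+01] F [ 0.7 -1.2 -1.2] op 0.0174 t 30.1
row x1: [np.float64(-0.0029), np.float64(-0.0015), np.float64(0.1582)] turnz 0.0034 mid [0.455, 0.233]
```

Call:
carry_out --translation '[[-0.0025,-0.0015,0.03],[0,0,0.03],[0,0,0.03],[0,0,0.03],[0,0,0.02],[0,0,0.015],[0,0,0.01],[0,0,0.008],[0,0,0.006],[0,0,0.004]]' --turn '[[0,0,0.003],[0,0,0],[0,0,0],[0,0,0],[0,0,0],[0,0,0],[0,0,0],[0,0,0],[0,0,0],[0,0,0]]' --gripper '[1,1,1,1,1,1,1,1,1,1]'

```text
time: 31.05
tool_pos: [0.4575, 0.2301, -0.0033]
tool_rot: [-3.142, 0.0, -0.872]
contact_force: [0.2, 0.5, -0.8]
opening: 0.0172
```

Call:
carry_out --translation '[[0,0,0.002],[0,0,0.002],[0,0,0.002],[0,0,0.001],[0,0,0]]' --turn '[[0,0,0],[0,0,0],[0,0,0],[0,0,0],[0,0,0]]' --gripper '[1,1,1,1,1]'

```text
time: 31.55
tool_pos: [0.4575, 0.2303, -0.01]
tool_rot: [-3.141, 0.0, -0.872]
contact_force: [0.0, -0.0, -0.9]
opening: 0.0175
```

Call:
carry_out --translation '[[0,0,0.002],[0,0,0],[0,0,0],[0,0,0],[0,0,0],[0,0,-0.01],[0,0,-0.02],[0,0,-0.03],[0,0,-0.04],[0,0,-0.04]]' --turn '[[0,0,0],[0,0,0],[0,0,0],[0,0,0],[0,0,0],[0,0,0],[0,0,0],[0,0,0],[0,0,0],[0,0,0]]' --gripper '[1,0.45,0.45,0.45,0.45,0.45,0.45,0.45,0.45,0.45]'

```text
time: 32.55
tool_pos: [0.4571, 0.2301, 0.1299]
tool_rot: [3.141, 0.0, -0.872]
contact_force: [0.9, 0.9, -0.6]
opening: 0.0248
```

```bash
python3 -c "
from chk import *
plan(.48,-.05,.18,-67,10)"
```

```text
pos [0.4571 0.2301 0.1299] rot [ 1.7999e+02  1.0000e-02 -4.9950e+01] F [ 0.9  0.9 -0.6] op 0.0248 t 32.5
row x10: [np.float64(0.025), np.float64(0.0131), np.float64(-0.005)] turnz 0.0298 mid [0.479, 0.091]
```

Call:
carry_out --translation '[[0.025,0.0131,-0.005],[0.025,0.0131,-0.005],[0.025,0.0131,-0.005],[0.025,0.0131,-0.005],[0.025,0.0131,-0.005],[0.025,0.0131,-0.005],[0.025,0.0131,-0.005],[0.025,0.0131,-0.005],[0.025,0.0131,-0.005],[0.025,0.0131,-0.005]]' --turn '[[0,0,0.0298],[0,0,0.0298],[0,0,0.0298],[0,0,0.0298],[0,0,0.0298],[0,0,0.0298],[0,0,0.0298],[0,0,0.0298],[0,0,0.0298],[0,0,0.0298]]' --gripper '[0,0,0,0,0,0,0,0,0,0]'

```text
time: 33.55
tool_pos: [0.4804, -0.0511, 0.1789]
tool_rot: [-3.141, -0.0, -1.171]
contact_force: [0.7, 0.2, 0.7]
opening: 0.0456
```

```bash
python3 -c "
from chk import *
plan(.5145,-.3583,.18,-85,10)"
```

```text
pos [ 0.4804 -0.0511  0.1789] rot [-1.7996e+02 -3.0000e-02 -6.7090e+01] F [0.7 0.2 0.7] op 0.0456 t 33.5
row x10: [np.float64(0.0307), np.float64(0.0046), np.float64(-0.0001)] turnz 0.0313 mid [0.509, -0.203]
```

Call:
carry_out --translation '[[0.0307,0.0046,0],[0.0307,0.0046,0],[0.0307,0.0046,0],[0.0307,0.0046,0],[0.0307,0.0046,0],[0.0307,0.0046,0],[0.0307,0.0046,0],[0.0307,0.0046,0],[0.0307,0.0046,0],[0.0307,0.0046,0]]' --turn '[[0,0,0.0313],[0,0,0.0313],[0,0,0.0313],[0,0,0.0313],[0,0,0.0313],[0,0,0.0313],[0,0,0.0313],[0,0,0.0313],[0,0,0.0313],[0,0,0.0313]]' --gripper '[0,0,0,0,0,0,0,0,0,0]'

```text
time: 34.55
tool_pos: [0.5148, -0.3584, 0.1787]
tool_rot: [-3.141, -0.0, -1.484]
contact_force: [-0.2, 0.3, -0.5]
opening: 0.0459
```

Call:
carry_out --translation '[[0,0,0.03],[0,0,0.03],[0,0,0.03],[0,0,0.03],[0,0,0.015],[0,0,0.01],[0,0,0.008],[0,0,0.005],[0,0,0],[0,0,0]]' --turn '[[0,0,0],[0,0,0],[0,0,0],[0,0,0],[0,0,0],[0,0,0],[0,0,0],[0,0,0],[0,0,0],[0,0,0]]' --gripper '[0,0,0,0,0,0,0,0,0,0]'

```text
time: 35.55
tool_pos: [0.5154, -0.3575, 0.0207]
tool_rot: [-3.141, -0.001, -1.483]
contact_force: [0.1, -0.5, -0.9]
opening: 0.0461
```

Call:
carry_out --translation '[[0,0,0],[0,0,0],[0,0,0],[0,0,0],[0,0,0],[0,0,0]]' --turn '[[0,0,0],[0,0,0],[0,0,0],[0,0,0],[0,0,0],[0,0,0]]' --gripper '[1,1,1,1,1,1]'

```text
time: 36.15
tool_pos: [0.5152, -0.3582, 0.0201]
tool_rot: [-3.141, -0.001, -1.483]
contact_force: [0.1, -4.9, -0.6]
opening: 0.0171
```

Call:
carry_out --translation '[[-0.004,0,0],[-0.004,0,0],[-0.004,0,0],[-0.004,0,0],[-0.004,0,0],[-0.005,0,0],[0,0,0]]' --turn '[[0,0,0],[0,0,0],[0,0,0],[0,0,0],[0,0,0],[0,0,0],[0,0,0]]' --gripper '[1,1,1,1,1,1,1]'

```text
time: 36.85
tool_pos: [0.5137, -0.3338, 0.0213]
tool_rot: [-3.139, -0.004, -1.482]
contact_force: [-0.8, -7.6, 4.7]
opening: 0.0171
```

Call:
carry_out --translation '[[0,0,-0.005],[0,0,-0.01],[0,0,-0.02],[0,0,-0.03],[0,0,-0.03],[0,0,-0.03],[0,0,-0.03],[0,0,0],[0,0,0]]' --turn '[[0,0,0],[0,0,0],[0,0,0],[0,0,0],[0,0,0],[0,0,0],[0,0,0],[0,0,0],[0,0,0]]' --gripper '[1,1,1,1,1,1,1,1,1]'

```text
time: 37.75
tool_pos: [0.5126, -0.3314, 0.1751]
tool_rot: [-3.142, 0.001, -1.482]
contact_force: [0.2, 0.2, -1.5]
opening: 0.0175
```

```bash
python3 -c "
from chk import *
plan(.48,-.05,.18,-85,10)"
```

```text
pos [ 0.5126 -0.3314  0.1751] rot [-1.800e+02  5.000e-02 -8.493e+01] F [ 0.2  0.2 -1.5] op 0.0175 t 37.8
row x10: [np.float64(-0.0283), np.float64(0.0008), np.float64(-0.0005)] turnz 0.0001 mid [0.496, -0.191]
```

Call:
carry_out --translation '[[-0.0283,0.0008,-0.0005],[-0.0283,0.0008,-0.0005],[-0.0283,0.0008,-0.0005],[-0.0283,0.0008,-0.0005],[-0.0283,0.0008,-0.0005],[-0.0283,0.0008,-0.0005],[-0.0283,0.0008,-0.0005],[-0.0283,0.0008,-0.0005],[-0.0283,0.0008,-0.0005],[-0.0283,0.0008,-0.0005]]' --turn '[[0,0,0],[0,0,0],[0,0,0],[0,0,0],[0,0,0],[0,0,0],[0,0,0],[0,0,0],[0,0,0],[0,0,0]]' --gripper '[1,1,1,1,1,1,1,1,1,1]'

```text
time: 38.75
tool_pos: [0.4782, -0.0493, 0.1782]
tool_rot: [3.138, 0.002, -1.483]
contact_force: [1.4, 0.2, -0.3]
opening: 0.0175
```

```bash
python3 -c "
from chk import *
plan(.4844,.1977,.18,-49.7,10)
t=read_camera('top')
a=np.radians(40.3);c=np.array([.468,.252]);u=np.array([np.cos(a),np.sin(a)]);w=np.array([-u[1],u[0]])
for r in nets.tip_of(t,'tool_a'):
  P=at_z(t,r['pixel'],.014)[:2]-c;print(np.round(r['pixel']),r['score'],'case frame',P@u,P@w)
for r in nets.regions_of(t,'tool_a'):
  ys,xs=np.nonzero(r['region']);P=np.array([at_z(t,(x,y),.014)[:2] for x,y in zip(xs,ys)])-c;X=P@u;Y=P@w;print(len(xs),'x',X.min(),X.max(),'y',Y.min(),Y.max())
rect(t,'block',.027,(342,193))"
```

```text
pos [ 0.4782 -0.0493  0.1782] rot [ 1.7978e+02  1.2000e-01 -8.4960e+01] F [ 1.4  0.2 -0.3] op 0.0175 t 38.8
row x10: [np.float64(-0.0232), np.float64(-0.0095), np.float64(-0.0002)] turnz -0.0615 mid [0.5, 0.074]
[260. 238.] 0.83 case frame -0.019858483408487455 -0.006457413402344647
196 x -0.07393381702912909 0.07288572291677062 y 0.037803965533127926 0.05385548152659869
252 x -0.07659926430754477 0.0747421315274539 y -0.018426009228520734 -0.001009531201419459
block 0.56 [343. 192.] ((594.557861328125, 0.5792350769042969), (120.81732177734375, 79.40172576904297), 7.275385856628418) 1157
```

Both tools lie in their lanes (y of +46 and -10 mm). Bring in the third.

Call:
carry_out --translation '[[-0.0232,-0.0095,0],[-0.0232,-0.0095,0],[-0.0232,-0.0095,0],[-0.0232,-0.0095,0],[-0.0232,-0.0095,0],[-0.0232,-0.0095,0],[-0.0232,-0.0095,0],[-0.0232,-0.0095,0],[-0.0232,-0.0095,0],[-0.0232,-0.0095,0]]' --turn '[[0,0,-0.0615],[0,0,-0.0615],[0,0,-0.0615],[0,0,-0.0615],[0,0,-0.0615],[0,0,-0.0615],[0,0,-0.0615],[0,0,-0.0615],[0,0,-0.0615],[0,0,-0.0615]]' --gripper '[1,1,1,1,1,1,1,1,1,1]'

```text
time: 39.95
tool_pos: [0.4858, 0.1954, 0.1789]
tool_rot: [3.14, 0.001, -0.867]
contact_force: [-0.9, -0.6, 0.4]
opening: 0.0177
```

Call:
carry_out --translation '[[0,0,0.04],[0,0,0],[0,0,0]]' --turn '[[0,0,0],[0,0,0],[0,0,0]]' --gripper '[1,1,1]'

```text
time: 40.25
tool_pos: [0.4855, 0.1946, 0.1394]
tool_rot: [3.139, 0.001, -0.869]
contact_force: [0.0, -0.1, -0.8]
opening: 0.0176
```

```bash
python3 -c "
from chk import *
plan(.4844,.1977,-.012,-49.7,1)"
```

```text
pos [0.4855 0.1946 0.1394] rot [ 1.7984e+02  7.0000e-02 -4.9790e+01] F [ 0.  -0.1 -0.8] op 0.0176 t 40.2
row x1: [np.float64(-0.0031), np.float64(-0.0011), np.float64(0.1514)] turnz -0.0016 mid [0.484, 0.198]
```

Call:
carry_out --translation '[[-0.003,-0.001,0.03],[0,0,0.03],[0,0,0.03],[0,0,0.02],[0,0,0.015],[0,0,0.01],[0,0,0.006],[0,0,0.004],[0,0,0.002],[0,0,0]]' --turn '[[0,0,0],[0,0,0],[0,0,0],[0,0,0],[0,0,0],[0,0,0],[0,0,0],[0,0,0],[0,0,0],[0,0,0]]' --gripper '[1,1,1,1,1,1,1,1,1,1]'

```text
time: 41.25
tool_pos: [0.4849, 0.1985, -0.0067]
tool_rot: [-3.141, -0.0, -0.868]
contact_force: [-0.8, 0.3, -0.0]
opening: 0.0168
```

Call:
carry_out --translation '[[0,0,0.002],[0,0,0.001],[0,0,0]]' --turn '[[0,0,0],[0,0,0],[0,0,0]]' --gripper '[1,1,1]'

```text
time: 41.55
tool_pos: [0.4846, 0.1986, -0.01]
tool_rot: [-3.141, -0.0, -0.868]
contact_force: [0.2, -0.5, -0.7]
opening: 0.0173
```

Call:
carry_out --translation '[[0,0,0.002],[0,0,0],[0,0,0],[0,0,0],[0,0,0],[0,0,-0.01],[0,0,-0.02],[0,0,-0.03],[0,0,-0.04],[0,0,-0.04]]' --turn '[[0,0,0],[0,0,0],[0,0,0],[0,0,0],[0,0,0],[0,0,0],[0,0,0],[0,0,0],[0,0,0],[0,0,0]]' --gripper '[1,0.45,0.45,0.45,0.45,0.45,0.45,0.45,0.45,0.45]'

```text
time: 42.55
tool_pos: [0.4843, 0.1984, 0.1299]
tool_rot: [3.141, 0.0, -0.868]
contact_force: [0.4, -0.1, 0.0]
opening: 0.0254
```

Call:
carry_out --translation '[[0,0,-0.03],[0,0,-0.03],[0,0,-0.03],[0.02,-0.01,-0.03],[0.03,-0.02,-0.01],[0.03,-0.02,0],[0.03,-0.02,0],[0,0,0]]' --turn '[[0,0,0],[0,0,0],[0,0,0],[0,0,0],[0,0,0],[0,0,0],[0,0,0],[0,0,0]]' --gripper '[1,1,1,1,1,1,1,1]'

```text
time: 43.35
tool_pos: [0.6118, 0.1579, 0.257]
tool_rot: [3.141, -0.001, -0.87]
contact_force: [-0.2, -0.3, -1.0]
opening: 0.0005
```

```bash
python3 -c "
from chk import *
t=read_camera('top');s=read_camera('scene')
a=np.radians(40.3);c=np.array([.468,.252]);u=np.array([np.cos(a),np.sin(a)]);w=np.array([-u[1],u[0]])
for r in nets.regions_of(t,'tool_a'):
  ys,xs=np.nonzero(r['region']);P=np.array([at_z(t,(x,y),.014)[:2] for x,y in zip(xs,ys)])-c;X=P@u;Y=P@w;print(len(xs),'x',X.min(),X.max(),'y',Y.min(),Y.max())
rect(t,'block',.027,(342,193))
L=nets.tip_of(t,'lid_edge')[0]['pixel'];S=nets.tip_of(s,'lid_edge')
print(L,S[0]['pixel']);e=tri(t,L,s,S[0]['pixel']);d=e[:2]-c;print('edge',d@u,d@w,e[2])
p=robot.observe()['tool_pos'];d=p[:2]-c;print('tool case',d@u,d@w,p[2])
plan(*(c+.2*u-.03*w),.29,-49.7,10)
save(np.vstack([cv2.resize(t['img'][150:290,150:350],(800,560),interpolation=cv2.INTER_CUBIC)]),'c12.png')
"
```

```text
228 x -0.0688549332635849 0.05456307454408476 y -0.0609905292211398 -0.042159661571087116
230 x -0.0435465884127023 0.07877772345894697 y 0.037385344872520695 0.057054143883906915
1092 x -0.12873178287488685 -0.002084333235570936 y -0.3354904963966072 -0.21396462496699126
431 x -0.1777496391842751 -0.11010704548943914 y -0.6672515242457044 -0.570357727507988
245 x -0.07479595679534133 0.056227102007301945 y -0.01890378418298194 -0.001457307064665724
block 0.61 [342. 192.] ((594.14697265625, 0.8867263793945312), (119.0368423461914, 79.13814544677734), 7.517509460449219) 1136
[193.0, 190.4] [215.2, 244.9]
edge -0.04075353914574806 -0.29457645240512725 0.3096428667025348
tool case 0.04771953492233501 -0.16055195719193344 0.258764478894237
pos [0.6082 0.1604 0.2588] rot [-1.7996e+02 -1.0000e-02 -4.9670e+01] F [-0.5 -0.2  0.2] op 0.0005 t 43.6
row x10: [np.float64(-0.0131), np.float64(-0.0152), np.float64(-0.0031)] turnz 0.0001 mid [0.624, 0.259]
```

View pics/c12.png

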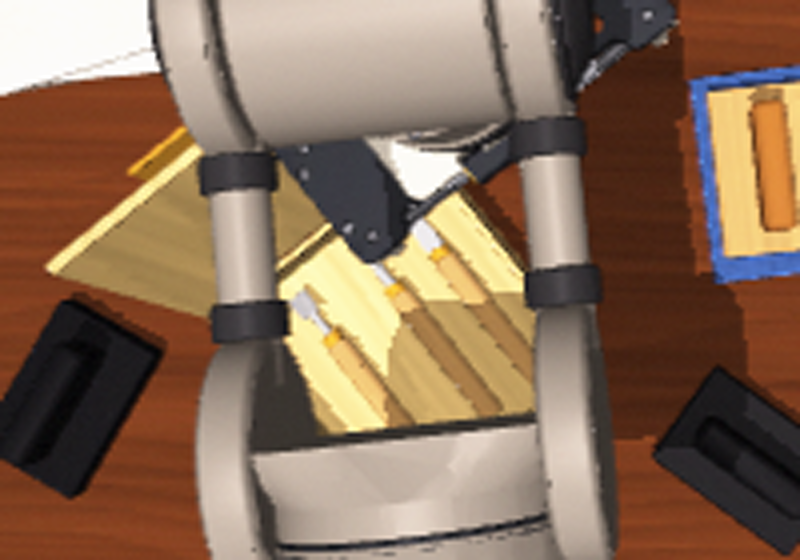

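Call:
carry_out --translation '[[0,0,-0.03],[-0.0145,-0.0169,0],[-0.0145,-0.0169,0],[-0.0145,-0.0169,0],[-0.0145,-0.0169,0],[-0.0145,-0.0169,0],[-0.0145,-0.0169,0],[-0.0145,-0.0169,0],[-0.0145,-0.0169,0],[-0.0145,-0.0169,0]]' --turn '[[0,0,0],[0,0,0],[0,0,0],[0,0,0],[0,0,0],[0,0,0],[0,0,0],[0,0,0],[0,0,0],[0,0,0]]' --gripper '[1,1,1,1,1,1,1,1,1,1]'

```text
time: 44.65
tool_pos: [0.64, 0.3591, 0.2889]
tool_rot: [-3.141, -0.0, -0.867]
contact_force: [-0.1, 0.0, 1.2]
opening: 0.0008
```

```bash
cat > tc.py <<'E'
from chk import *
a=np.radians(40.3);c=np.array([.468,.252]);u=np.array([np.cos(a),np.sin(a)]);w=np.array([-u[1],u[0]])
o=robot.observe();p=o['tool_pos'];d=p[:2]-c;print('tool case',(d@u).round(4),(d@w).round(4),p[2].round(4),'rot',np.degrees(o['tool_rot']).round(1),'F',o['contact_force'].round(1))
E
python3 -c "
from tc import *
s=read_camera('scene');x,y=proj(s,p).astype(int)
save(cv2.resize(s['img'][70:200,300:480],None,fx=4,fy=4,interpolation=cv2.INTER_CUBIC),'c13.png')
rho=.157
for th in range(75,-1,-15):
  q=np.radians(th);print(th,(.107-rho*np.cos(q)+.008*np.sin(q)).round(4),(.036+rho*np.sin(q)+.008*np.cos(q)).round(4))
"
```

```text
tool case 0.2004 -0.0296 0.2889 rot [-180.    -0.   -49.7] F [-0.1  0.   1.2]
75 0.0741 0.1897
60 0.0354 0.176
45 0.0016 0.1527
30 -0.025 0.1214
15 -0.0426 0.0844
0 -0.05 0.044
```

View pics/c13.png

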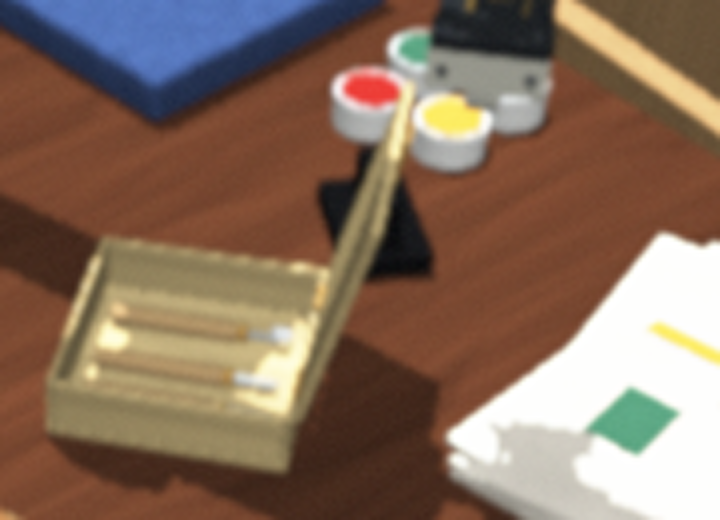

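Call:
carry_out --translation '[[0,0,0.025],[0,0,0.025],[0,0,0.025],[0,0,0.024],[0,0,0],[0,0.005,0],[0,0.005,0],[0,0.005,0],[0,0.005,0],[0,0.005,0]]' --turn '[[0,0,0],[0,0,0],[0,0,0],[0,0,0],[0,0,0],[0,0,0],[0,0,0],[0,0,0],[0,0,0],[0,0,0]]' --gripper '[1,1,1,1,1,1,1,1,1,1]'

```text
time: 45.7
tool_pos: [0.6216, 0.3413, 0.1898]
tool_rot: [-3.14, -0.0, -0.868]
contact_force: [-0.8, -0.0, 0.2]
opening: 0.0006
```

Call:
carry_out --translation '[[0,0.006,0],[0,0.006,0],[0,0.006,0],[0,0.006,0],[0,0.006,0],[0,0.006,0]]' --turn '[[0,0,0],[0,0,0],[0,0,0],[0,0,0],[0,0,0],[0,0,0]]' --gripper '[1,1,1,1,1,1]'

```text
time: 46.3
tool_pos: [0.5941, 0.3181, 0.1892]
tool_rot: [-3.141, -0.0, -0.868]
contact_force: [1.7, 1.2, 2.7]
opening: 0.0004
```

```bash
python3 -c "
from tc import *
s=read_camera('scene')
print([(r['pixel'],round(r['score'],2)) for r in nets.tip_of(s,'lid_edge')])
for th in(107,100,95,90,85,80,75):
  q=np.radians(th);r=.195;print(th,proj(s,[*(c+(.0975-r*np.cos(q)+.008*np.sin(q))*u),.055+r*np.sin(q)+.008*np.cos(q)]).round(1))
"
```

```text
tool case 0.1389 -0.0312 0.1892 rot [-180.    -0.   -49.7] F [1.7 1.2 2.7]
[]
107 [403.2 111.2]
100 [395.5 108.2]
95 [389.8 106.6]
90 [384.  105.4]
85 [378.1 104.7]
80 [372.3 104.3]
75 [366.5 104.4]
```

Call:
carry_out --translation '[[0,0.0065,0],[0,0.0065,0],[0,0.0065,0],[0,0.0065,0],[0,0.0065,0],[0,0.0065,0],[0,0.0065,0],[0,0.0065,0],[0,0.0065,0],[0,0.0065,0]]' --turn '[[0,0,0],[0,0,0],[0,0,0],[0,0,0],[0,0,0],[0,0,0],[0,0,0],[0,0,0],[0,0,0],[0,0,0]]' --gripper '[1,1,1,1,1,1,1,1,1,1]'

```text
time: 47.4
tool_pos: [0.5442, 0.2759, 0.1888]
tool_rot: [3.141, 0.0, -0.868]
contact_force: [0.4, 1.4, -1.5]
opening: 0.0005
```

Call:
carry_out --translation '[[0,0.008,0.002],[0,0.008,0.002],[0,0.008,0.003],[0,0.007,0.003],[0,0.007,0.004],[0,0.007,0.004],[0,0.007,0.004],[0,0.007,0.005],[0,0.007,0.005],[0,0.006,0.005]]' --turn '[[0,0,0],[0,0,0],[0,0,0],[0,0,0],[0,0,0],[0,0,0],[0,0,0],[0,0,0],[0,0,0],[0,0,0]]' --gripper '[1,1,1,1,1,1,1,1,1,1]'

```text
time: 48.4
tool_pos: [0.4893, 0.2293, 0.1514]
tool_rot: [3.141, 0.0, -0.868]
contact_force: [0.7, 0.4, 0.7]
opening: 0.0006
```

```bash
python3 -c "
from tc import *
s=read_camera('scene')
print([(r['pixel'],round(r['score'],2)) for r in nets.tip_of(s,'lid_edge')])
for th in(75,60,45,30,15,0):
  q=np.radians(th);r=.195;print(th,proj(s,[*(c+(.0975-r*np.cos(q)+.008*np.sin(q))*u),.055+r*np.sin(q)+.008*np.cos(q)]).round(1))
"
```

```text
tool case 0.0015 -0.0311 0.1514 rot [180.    0.  -49.7] F [0.7 0.4 0.7]
[([197.2, 240.6], 0.3)]
75 [366.5 104.4]
60 [350.2 107.2]
45 [336.4 113.5]
30 [326.1 122.4]
15 [319.6 133.2]
0 [317.3 144.9]
```

Call:
carry_out --translation '[[0,0.0056,0.006],[0,0.0056,0.006],[0,0.005,0.006],[0,0.0052,0.0066],[0,0.0052,0.0067],[0,0.004,0.0074],[0,0.004,0.0074],[0,0.0035,0.0074],[0,0.003,0.0074],[0,0.0031,0.0074]]' --turn '[[0,0,0],[0,0,0],[0,0,0],[0,0,0],[0,0,0],[0,0,0],[0,0,0],[0,0,0],[0,0,0],[0,0,0]]' --gripper '[1,1,1,1,1,1,1,1,1,1]'

```text
time: 49.5
tool_pos: [0.4558, 0.201, 0.083]
tool_rot: [-3.142, 0.0, -0.868]
contact_force: [0.1, 0.5, 1.9]
opening: 0.0003
```

Call:
carry_out --translation '[[0,0.002,0.008],[0,0.002,0.008],[0,0.002,0.008],[0,0.001,0.008],[0,0,0]]' --turn '[[0,0,0],[0,0,0],[0,0,0],[0,0,0],[0,0,0]]' --gripper '[1,1,1,1,1]'

```text
time: 50.0
tool_pos: [0.4499, 0.1964, 0.0504]
tool_rot: [3.14, 0.001, -0.868]
contact_force: [-0.9, -1.1, 0.4]
opening: 0.0004
```

```bash
python3 -c "
from tc import *
s=read_camera('scene')
print([(r['pixel'],round(r['score'],2)) for r in nets.tip_of(s,'lid_edge')])
print([(r['pixel'],round(r['score'],2)) for r in nets.tip_of(s,'tool_a')])
"
```

```text
tool case -0.0498 -0.0307 0.0504 rot [ 1.799e+02  1.000e-01 -4.970e+01] F [-0.9 -1.1  0.4]
[]
[([338.8, 169.7], 0.55)]
```

Call:
carry_out --translation '[[0,0,0.002],[0,0,0.002],[0,0,0.0015],[0,0,0]]' --turn '[[0,0,0],[0,0,0],[0,0,0],[0,0,0]]' --gripper '[1,1,1,1]'

```text
time: 50.55
tool_pos: [0.4507, 0.1966, 0.046]
tool_rot: [3.142, 0.0, -0.868]
contact_force: [0.7, 0.6, 0.7]
opening: 0.0005
```

Call:
carry_out --translation '[[0,0,0.001],[0,0,0.001],[0,0,0]]' --turn '[[0,0,0],[0,0,0],[0,0,0]]' --gripper '[1,1,1]'

```text
time: 50.85
tool_pos: [0.4506, 0.1966, 0.044]
tool_rot: [3.142, 0.0, -0.868]
contact_force: [-0.2, 0.1, -0.8]
opening: 0.0007
```

Call:
carry_out --translation '[[0,0,0.001],[0,0,0.001],[0,0,0]]' --turn '[[0,0,0],[0,0,0],[0,0,0]]' --gripper '[1,1,1]'

```text
time: 51.15
tool_pos: [0.4507, 0.1966, 0.042]
tool_rot: [3.142, 0.0, -0.868]
contact_force: [-0.2, -0.4, 0.7]
opening: 0.0003
```

Call:
carry_out --translation '[[0,0,0.001],[0,0,0.001],[0,0,0]]' --turn '[[0,0,0],[0,0,0],[0,0,0]]' --gripper '[1,1,1]'

```text
time: 51.45
tool_pos: [0.4507, 0.1966, 0.04]
tool_rot: [-3.142, 0.0, -0.868]
contact_force: [-0.3, -0.0, -0.3]
opening: 0.0001
```

```bash
python3 -c "
from tc import *
s=read_camera('scene')
print(proj(s,[*(p[:2]),.063]))
g=s['img']
for X in(-.09,-.04,0,.05,.09):
  print(X,[g[tuple(proj(s,[*(c+X*u+Y*w),.063]).round().astype(int)[::-1])].tolist() for Y in(-.08,-.04,.0,.04,.08)])
"
```

```text
tool case -0.049 -0.031 0.04 rot [-180.     0.   -49.7] F [-0.3 -0.  -0.3]
[329.50559019 153.21045911]
-0.09 [[178, 160, 115], [159, 152, 129], [30, 31, 35], [31, 32, 32], [27, 30, 31]]
-0.04 [[184, 165, 118], [153, 149, 131], [68, 65, 59], [94, 81, 54], [37, 38, 37]]
0 [[183, 165, 118], [176, 159, 114], [206, 187, 134], [203, 182, 131], [251, 244, 200]]
0.05 [[182, 164, 117], [174, 157, 111], [252, 246, 204], [250, 242, 194], [251, 244, 198]]
0.09 [[227, 207, 151], [250, 242, 194], [251, 245, 200], [252, 246, 203], [252, 246, 201]]
```

Call:
carry_out --translation '[[0,0,0.001],[0,0,0.001],[0,0,0]]' --turn '[[0,0,0],[0,0,0],[0,0,0]]' --gripper '[1,1,1]'

```text
time: 51.8
tool_pos: [0.4509, 0.1967, 0.0397]
tool_rot: [-3.141, -0.001, -0.868]
contact_force: [-5.9, -1.8, 16.2]
opening: 0.0008
```

Call:
carry_out --translation '[[0,0,0.001],[0,0,0.001],[0,0,0]]' --turn '[[0,0,0],[0,0,0],[0,0,0]]' --gripper '[1,1,1]'

```text
time: 52.1
tool_pos: [0.451, 0.1967, 0.0395]
tool_rot: [-3.14, -0.001, -0.867]
contact_force: [-10.6, -3.4, 34.8]
opening: 0.0002
```

Call:
carry_out --translation '[[0,0,-0.005],[0,0,-0.02],[0,0,-0.03],[0,0,-0.03],[0,0,-0.03],[0,0,-0.03],[0,0,0],[0,0,0]]' --turn '[[0,0,0],[0,0,0],[0,0,0],[0,0,0],[0,0,0],[0,0,0],[0,0,0],[0,0,0]]' --gripper '[1,1,1,1,1,1,1,1]'

```text
time: 52.9
tool_pos: [0.4508, 0.1967, 0.1813]
tool_rot: [-3.141, -0.0, -0.868]
contact_force: [-0.2, 0.4, -0.5]
opening: 0.0002
```

```bash
python3 -c "
from chk import *
plan(.42,-.08,.22,-49.7,10)"
```

```text
pos [0.4508 0.1967 0.1813] rot [-1.7994e+02 -2.0000e-02 -4.9720e+01] F [-0.2  0.4 -0.5] op 0.0002 t 52.9
row x10: [np.float64(0.0191), np.float64(0.0202), np.float64(-0.0039)] turnz -0.0 mid [0.435, 0.058]
```

Call:
carry_out --translation '[[0.0191,0.0202,-0.0039],[0.0191,0.0202,-0.0039],[0.0191,0.0202,-0.0039],[0.0191,0.0202,-0.0039],[0.0191,0.0202,-0.0039],[0.0191,0.0202,-0.0039],[0.0191,0.0202,-0.0039],[0.0191,0.0202,-0.0039],[0.0191,0.0202,-0.0039],[0.0191,0.0202,-0.0039]]' --turn '[[0,0,0],[0,0,0],[0,0,0],[0,0,0],[0,0,0],[0,0,0],[0,0,0],[0,0,0],[0,0,0],[0,0,0]]' --gripper '[1,1,1,1,1,1,1,1,1,1]'

```text
time: 53.9
tool_pos: [0.4191, -0.0805, 0.2187]
tool_rot: [3.14, 0.003, -0.868]
contact_force: [0.4, 0.1, -0.7]
opening: 0.0002
```

Call:
carry_out --translation '[[0,0,0],[0,0,0],[0,0,0]]' --turn '[[0,0,0],[0,0,0],[0,0,0]]' --gripper '[1,1,1]'

```text
time: 54.2
tool_pos: [0.4197, -0.0789, 0.2192]
tool_rot: [3.141, 0.002, -0.867]
contact_force: [-0.0, 0.3, 0.3]
opening: 0.0004
```

```bash
python3 -c "
from tc import *
t=read_camera('top');s=read_camera('scene')
rect(t,'block',.027,(342,193));rect(t,'pad',.003,(342,193));rect(t,'case',.063,(254,235))
rect(t,'jar',.085,(380,133));rect(t,'bowl',.06,(326,118));rect(t,'scraper',.018,(454,137))
L=nets.tip_of(t,'lid_edge');S=nets.tip_of(s,'lid_edge')
for r in S[:2]:
  e=tri(t,L[0]['pixel'],s,r['pixel']);d=e[:2]-c;print('edge',(d@u).round(4),(d@w).round(4),e[2].round(4),r['score'],L[0]['score'])
A=cv2.resize(t['img'][110:290,170:490],(800,450),interpolation=cv2.INTER_CUBIC)
B=cv2.resize(s['img'][100:240,250:430],(193,150))
B=cv2.resize(s['img'][120:235,230:400],(222,150),interpolation=cv2.INTER_CUBIC);C=cv2.resize(s['img'][125:195,300:400],(400,280))
o=np.zeros((600,800,3),np.uint8);o[:320]=cv2.resize(A,(569,320))[:, :569] if 0 else np.pad(cv2.resize(A,(569,320)),((0,0),(0,231),(0,0)));o[320:,:400]=C
o[320:,400:]=cv2.resize(s['img'][160:245,260:380],(400,280))
save(o,'c14.png')"
```

```text
tool case -0.2509 -0.2211 0.2192 rot [ 1.80e+02  1.00e-01 -4.97e+01] F [-0.   0.3  0.3]
block 0.81 [344. 191.] ((594.0267944335938, 0.6511459350585938), (120.37674713134766, 80.70576477050781), 6.132033824920654) 1165
pad 0.68 [342. 213.] ((593.082275390625, -0.4639434814453125), (150.4932861328125, 97.87511444091797), 9.26443099975586) 404
case 0.83 [250. 238.] ((464.73834228515625, 246.9497528076172), (215.8161163330078, 198.30435180664062), 40.75691604614258) 5200
jar 0.57 [381. 132.] ((755.756103515625, -101.40855407714844), (56.386959075927734, 67.87258911132812), 64.56716918945312) 441
bowl 0.78 [326. 113.] ((801.665283203125, 53.09993362426758), (139.88433837890625, 146.8102264404297), 0.9593253135681152) 2168
scraper 0.87 [455. 139.] ((758.7583618164062, -313.94036865234375), (37.94453430175781, 101.80548095703125), 64.28938293457031) 465
edge -0.0989 0.0041 0.0696 0.82 0.73
```

View pics/c14.png

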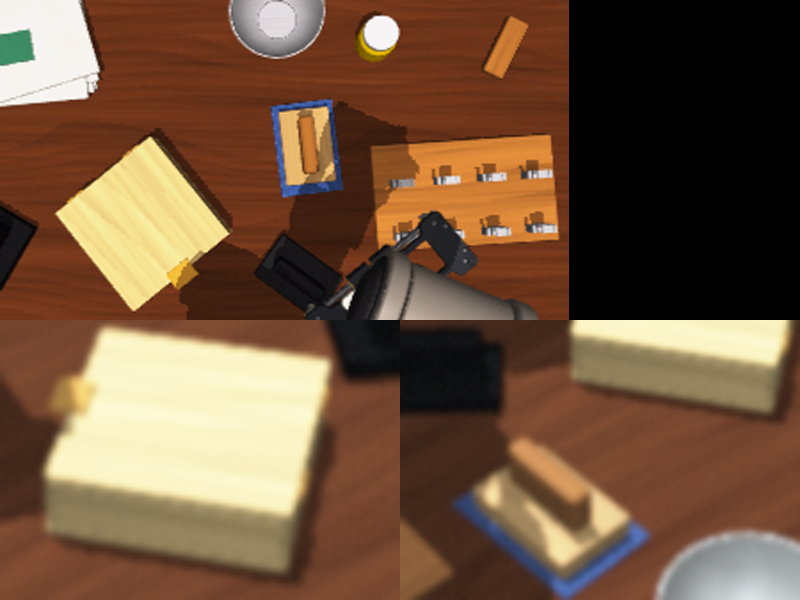

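```bash
python3 -c "
from h import *
print(robot.hand_in())"
```

```text
the job is handed in; nothing more can be done
None
```

The job is handed in, about 54 s in on the robot's clock against the 210 s limit. I put the wooden block handle up on the blue pad. Then I rolled the three tools (places 1, 2 and 3; place 4 was empty) sideways out of their clips, laid them side by side in the case, and pushed the lid shut.

**What the last checks showed**
- **Block:** it stands within about 2 mm of the pad's centre. Its angle read 6–7.5° over several pictures against the pad's 8–9°, so it is about 1–3° off square.
- **Tools:** all three lay flat in the case, seen before I shut the lid, and the rack is empty.
- **Lid:** it came up hard against the stop when pressed (35 N peak through the closed fingertips) and looks flush in both views. The networks put its edge at 70 mm against the expected 63 mm; I put that down to measurement error, since the lid met a hard stop.
- **Jar, bowl and scraper:** their positions match the first measurements to about 2 mm.

**What went wrong or disagreed**
- **First tool grasp:** the first try on the first tool closed on nothing. The fingertips sit about 19 mm higher than the reported TCP position. I corrected for that from then on, and nothing was disturbed.

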